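# Pack the power-supply spares tray and slide it out

## Task

Pack the grey tray for the next repair where it stands on the yellow corner marks: first lay the blue long elbow bracket in flat, stand the red short elbow bracket on its foot with the uprights at opposite ends of the tray, set every transformer and heat sink that is there flat and upright between the two uprights, and lock it all in by laying the black rail, open side up, across both notches. Then slide the loaded tray over the bench, never lifting it, until it sits squarely in the green corner marks, and let go. Leave the ring magnet, tape roll and green board alone.

Things in the scene. Friction and masses are not known exactly. Their poses are not given: they have to be found in the camera images.
- tray: Loose open grey tray, 174 x 116 x 22 mm, 0.35 kg empty, to 1.6 kg packed; slides on the bench. Origin: centre of underside; x along its length, z up; both ends alike. Inside 164 (x) x 82 (y) mm, floor 4 mm thick, walls 5 mm thick, 22 mm high. Along each long side a lip stands out 12 mm (y = 46 to 58, z = 14 to 22 mm): push there.
- yellow_center (a point): Centre of the four yellow corner marks painted on the bench (190 x 136 mm over all, no height), where the tray stands at the start; x is their long axis.
- green_center (a point): Centre of the four green corner marks painted on the bench (same size), 0.15 to 0.19 m to the left or right of the yellow ones, where the packed tray must end; x is their long axis.
- long_elbow_top (a point): Blue L-bracket on its foot, 0.16 kg: foot 161 (x) x 78 (y) x 5 mm; upright 8 mm thick (x), 75 wide, at its +x end. Point: bottom centre of the 41 mm notch in the upright's top, 64 mm above the underside; foot from x = -157 to +4 mm. Ears beside the notch 14 mm higher. Pinch the plate below the notch. Seated: point 68 mm above tray underside, 76.5 mm from tray centre along x.
- short_elbow_top (a point): Red L-bracket, 0.11 kg: foot 65 (x) x 78 (y) x 5 mm, upright 8 mm thick at its -x end, same notch and ears as the blue one. Point: bottom centre of the notch, 59 mm above the underside; foot from x = -4 to +61 mm. Seated on the blue foot at the other end of the tray its notch is level with the blue one, 153 mm from it; 145 mm are free between the uprights.
- rail_center (a point): Black ribbed plastic rail (a channel, open side up), 220 (x) x 36 (y) x 22 mm, 0.08 kg. This point: its centre, 11 mm above its underside; x along it, z up. Grip it across its 36 mm width. Seated in both notches this point is 79 mm above the tray's underside and it juts out about equally at both ends.
- big_center (a point): Big transformer (black core, yellow winding), 46 (x) x 78 (y) x 50 mm, 0.3 to 0.5 kg, may be absent. This point: its centre, 25 mm above its underside; z up. Core 26 (x) x 56 (y) mm: grip it across the 56 mm; thin feet stick out to 78 mm (y) at the bottom; winding 46 mm (x).
- small_center (a point): Small transformer (black core, yellow winding), 37 (x) x 62 (y) x 40 mm, 0.25 kg, may be absent. This point: its centre, 20 mm above its underside; z up. Core 21 (x) x 44 (y) mm: grip it across the 44 mm; thin feet to 62 mm (y) at the bottom.
- sink_center (a point): Small finned aluminium heat sink, 50 (x) x 44 (y) x 30 mm, 0.09 kg, may be absent. Point: its centre, 15 mm above its underside; z up. Grip across the 44 mm. Fits whole on the red foot. The three parts fit in one row along the tray (46 + 37 + 50 of 145 mm), each with its y across the tray; a part on the 5 mm step at the end of the red foot would lean.
- magnet: Grey ring magnet, 62 mm across, 10 mm high, beyond the work; leave it. Origin under its middle.
- tape: Black tape roll, 62 mm across, 19 mm high, beyond the work; leave it. Origin under its middle.
- green_board: Green circuit board, 90 x 120 x 27 mm, beyond the work; leave it. Origin under its middle.
Things that resemble listed ones, but are neither listed nor needed, are in the scene too. Leave any orange look-alike of the tray alone.

How it is judged:
By the outcome, as a careful person would: the job done as asked, in the order asked, and still so for the second after the job is handed in, with the robot touching nothing.
Of big_transformer, small_transformer, finned_sink only 2 to 3 are there at a start; the rules pass over those that are not, and their reading is None.
At some moment in a run one of finned_sink, keeper_rail may be knocked a few centimetres aside while the robot is not near it.
Once in a run the grip may slacken for a moment while it holds something.
It also fails if it takes over 210 s, if anything falls off the work surface, if the arm or the gripper's body presses on something with over 40 N, if the wrist force passes 120 N, or if a joint passes its speed limit or range.

## Robot

A 6-joint arm with a two-finger parallel gripper is mounted at the origin on the work surface; the furniture and walls round the work are solid. World frame = base frame: x ahead of the robot, y to its left, z up, the work surface at z = 0. Lengths are in mm, angles in rad, forces in N, time in s.
With the tool pointing down it reaches from about 350 to 975 mm from the base axis. Payload 7.1 kg.
Tool frame: the origin (TCP) lies at the very end of the fingers, on their centre line; the grasp point (between the pads) lies ctrl.hold_point_z behind it (ctrl.hold_point_z is the distance from the TCP to the grasp point, in mm); z points along the fingers, y is the line along which they close (so a half turn about z gives the same grasp; the last joint's range is limited). The gripper opens to 88 mm and grips with 3 to 60 N. Pads are 20 mm wide; open, the fingers measure 115 mm over their backs; the gripper's body (75 mm by 178 mm) begins 61 mm behind the grasp point.
Start: joints at [1.105, 0.423, 1.63, -0, 1.089, -0.019], TCP at [270.019, 563.644, 222.675] pointing down, gripper open.
Joint ranges: [-3, 3], [-0.9, 2.11], [0.09, 2.58], [-1.31, 4.45], [0.11, 2.69], [-2.54, 2.54]. Speed limits (rad/s): [2.39, 2.39, 3.01, 3.14, 3.14, 3.14].

## Interface

Orientations are given as a rotation vector (axis times angle).
In Python, from workcell import ctrl gives the robot as it stands. The module is installed in compiled form; this text tells all that it offers.
- The arm moves only by the shell command python3 -m creep 'ROWS'. ROWS is JSON, a list of rows, each an object with "translation": the shift along the tool's x, y, z in mm, a list of three; "angular": the turn, a rotation vector about the tool's x, y, z in rad, a list of three; "jaw": the opening, from 0 (shut) to 1 (fully open). A call has exactly 8 rows; each row is the pose to reach, as a shift and turn from the pose commanded when the call began, along the tool's axes at that moment; what a row does not reach only later rows make up. A row lasts 1/8 s, in which the tool goes at most 62.5 mm and 10.7 degrees, less where a joint would pass 70% of its speed; a pose out of reach is approached as far as the arm can. A call with a gripper value outside its range is refused whole. The fingers move at their own pace and stop on an object; the grip force is fixed at half the most. Time passes only in rows, so rows that repeat a pose let the fingers close, or fill a call up. It gives the time, the measured TCP pose, the force, the opening and the grip force at its end, in the units of the state.
- ctrl.get_obs(): the state, without advancing time (a new reading comes with each control period).
- ctrl.get_image(name): name is "scene" or "side" or "wrist"; returns the picture (384x512x3 uint8, red, green, blue); there is no depth.
- ctrl.camera_info(name): a dict with "camera_matrix" (3x3 intrinsics, pixels), "world_from_camera" (4x4, takes a point from camera to world coordinates). Camera axes: x right, y up, looking along -z (the intrinsics and any distortion apply to the point x, -y, -z); pixel columns grow to the right and rows downward; lengths in mm; the calibration is good to about 2 mm. A picture is of the moment at which its call begins: read the wrist's pose just before it. camera_info takes no time and is no camera call; for the wrist camera it gives the pose at the moment of the call.
- ctrl.close_job(): hands the job in; it is judged then, once.
Trained networks look in the newest picture that a camera, given by its name, has taken for a name from the list of things; names that differ only in an ending like _2 or _b are one class to them, and where a whole thing is asked for, a point or a joint stands for the part that bears it (a point fixed in the world has none). Each returns a list of dicts, best first, with "score" (0 to 1); they miss things now and then, are a little off and sometimes report something else, mostly with a low value. They report only what shows in the picture. A call takes as long as a camera call. They do not tell look-alikes from the thing itself.
- ctrl.look_for(camera, label): "rect" ([left, top, right, bottom] in pixels, round what is visible of it).
The state is a dict: "t": time; "qpos": joint angles; "qvel": joint speeds; "joint_torque": joint torques, N m; "ee_pos": TCP position; "orientation": TCP orientation; "ft_force": force on the tool from outside, world axes, zero at the start; "moment": the same for the moment, N m; "width": finger opening in mm; "grasp_force": force on a finger pad.
Only numpy, scipy, OpenCV 4.12 (cv2) and the standard library are available. Lean on these libraries where they do the work, as an engineer would, in place of code of your own. Each camera call takes 0.05 s, during which the arm holds its last target. There are 200 camera calls.

## Working session

There is one attempt and no reset: what is moved stays moved. The work goes in short steps, Python scripts to look and compute and a shell command to move; the robot and the scene stay as the last step left them, time stands still between calls to the robot, and variables do not carry over. Pictures are saved under pics/ and viewed, at most 14 in all, crops included, and the job is handed in when it is done.

```bash
mkdir -p pics; ls; cat > h.py <<'E'
import numpy as np, cv2
from scipy.spatial.transform import Rotation as R
from workcell import ctrl
def save(cam,name,crop=None,scale=1):
    im=ctrl.get_image(cam)[:,:,::-1]
    if crop: im=im[crop[1]:crop[3],crop[0]:crop[2]]
    im=cv2.resize(im,None,fx=scale,fy=scale,interpolation=cv2.INTER_CUBIC)
    cv2.imwrite('pics/'+name,im); return im
def ci(cam):
    c=ctrl.camera_info(cam); return c,np.array(c['camera_matrix']),np.array(c['world_from_camera'])
def px2w(cam,uv,z):
    c,K,T=ci(cam); uv=np.atleast_2d(uv).astype(float)
    d=np.linalg.solve(K,np.c_[uv,np.ones(len(uv))].T).T*[1,-1,-1]
    d=d@T[:3,:3].T; o=T[:3,3]
    return o+d*((z-o[2])/d[:,2])[:,None]
def w2px(cam,P):
    c,K,T=ci(cam); P=np.atleast_2d(P)
    p=(P-T[:3,3])@T[:3,:3]*[1,-1,-1]; p=p@K.T; return p[:,:2]/p[:,2:]
def tool(p):
    "world shift -> tool shift"
    o=ctrl.get_obs(); return R.from_rotvec(o['orientation']).inv().apply(np.array(p)-o['ee_pos'])
def st():
    o=ctrl.get_obs(); Rm=R.from_rotvec(o['orientation']).as_matrix()
    print('t %.2f'%o['t'],'ee',np.round(o['ee_pos'],1),'yaxis',np.round(Rm[:,1],3),'z',np.round(Rm[:,2],3),'f',np.round(o['ft_force'],1),'w %.1f g %.1f'%(o['width'],o['grasp_force']),'q',np.round(o['qpos'],2))
E
python3 - <<'E'
from h import *
st(); print(ctrl.hold_point_z)
a=save('scene','s0.png',scale=1.5); b=save('side','d0.png',scale=1.5); save('wrist','w0.png')
for c in('scene','side','wrist'):
    k,K,T=ci(c); print(c,{x:y for x,y in k.items() if x not in('camera_matrix','world_from_camera')},K[0,0],K[0,2],K[1,2],T.round(2).tolist())
E
```

```text
pics
t 0.00 ee [269.8 563.2 221.9] yaxis [ 0.432  0.902 -0.001] z [-0.001 -0.001 -1.   ] f [0.  0.4 0.4] w 87.8 g 0.0 q [ 1.1   0.42  1.63 -0.    1.09 -0.02]
18.700000000000003
scene {} 453.88050506666553 253.85324546358086 189.34121696173509 [[0.52, 0.38, -0.76, -457.55], [-0.85, 0.23, -0.47, -621.5], [-0.0, 0.9, 0.45, 649.62], [0.0, 0.0, 0.0, 1.0]]
side {} 377.06939609527825 260.49335766212823 191.00863974734906 [[1.0, -0.04, 0.06, 595.0], [0.07, 0.52, -0.85, -1046.15], [-0.0, 0.85, 0.52, 683.71], [0.0, 0.0, 0.0, 1.0]]
wrist {} 308.1136271172212 256.8739766226165 192.53495927358395 [[0.43, -0.86, -0.27, 193.37], [0.9, 0.41, 0.13, 600.37], [-0.0, -0.3, 0.95, 383.37], [0.0, 0.0, 0.0, 1.0]]
```

View pics/s0.png

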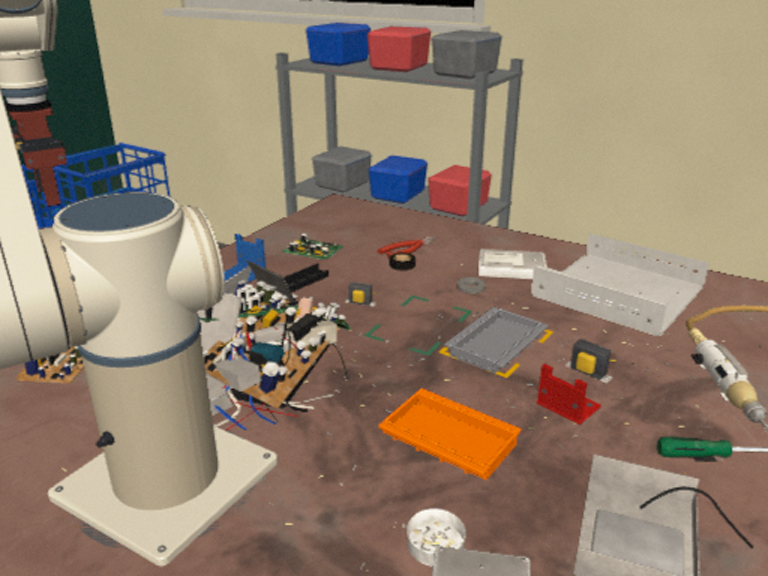

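View pics/d0.png

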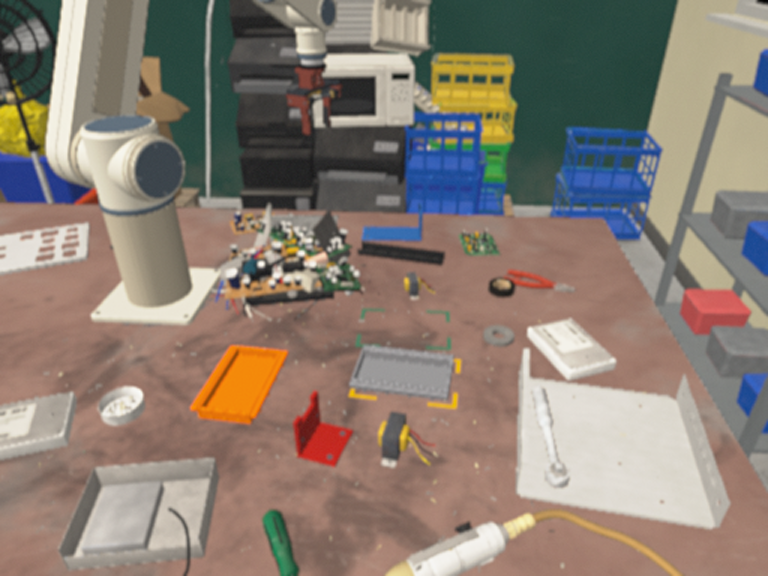

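The side picture (1.5× scale) shows:
- grey tray at (403,372) inside the yellow marks, with the green marks at (403,328)
- red elbow (323,435), blue elbow (400,232), black rail (402,252)
- big transformer (397,437), small transformer (412,287)
- orange look-alike tray (240,382)

I see no heat sink yet. A dark bar at the junk edge (290,298) could be taken for the rail. Next I'll measure from both cameras.

```bash
python3 - <<'E'
from h import *
for c in('scene','side'):
    for l in ['tray','long_elbow_top','short_elbow_top','rail_center','big_center','small_center','sink_center']:
        for d in ctrl.look_for(c,l)[:3]:
            r=d['rect']; m=[(r[0]+r[2])/2,(r[1]+r[3])/2]
            print(c,l,round(d['score'],2),np.round(r),px2w(c,m,15)[0].round())
s=1.5
def p(n,uv,z): print(n,px2w('side',np.array(uv)/s,z).round().tolist())
p('tray top corners',[(364,343),(455,350),(450,397),(351,390)],22)
p('yellow',[(350,397),(456,406),(459,360)],0)
p('green',[(363,311),(450,313),(449,348),(358,346)],0)
p('rail',[(362,250),(442,258)],22)
p('blue foot',[(363,230),(363,240),(420,240)],5)
a=save('side','d1.png',(190,130,350,320),4*0.75)
E
```

```text
scene tray 0.94 [299. 204. 366. 249.] [ 549. -254.   15.]
scene tray 0.87 [253. 260. 347. 320.] [ 265. -297.   15.]
scene long_elbow_top 0.68 [294. 218. 372. 254.] [ 507. -274.   15.]
scene long_elbow_top 0.62 [299. 205. 365. 250.] [ 543. -256.   15.]
scene short_elbow_top 0.56 [361. 245. 400. 284.] [ 447. -419.   15.]
scene rail_center 0.81 [192. 176. 218. 192.] [585. 199.  15.]
scene big_center 0.9 [379. 228. 410. 253.] [ 568. -418.   15.]
scene small_center 0.65 [228. 187. 251. 208.] [563.  51.  15.]
side tray 0.82 [235. 229. 302. 270.] [ 562. -257.   15.]
side tray 0.76 [126. 229. 192. 283.] [ 275. -305.   15.]
side long_elbow_top 0.88 [243. 136. 281. 161.] [502. 382.  15.]
side short_elbow_top 0.6 [195. 260. 235. 312.] [ 440. -401.   15.]
side rail_center 0.83 [238. 163. 295. 180.] [532. 187.  15.]
side big_center 0.65 [242. 136. 282. 161.] [501. 382.  15.]
side big_center 0.6 [252. 276. 276. 314.] [ 560. -421.   15.]
side small_center 0.73 [268. 180. 283. 201.] [571.  49.  15.]
side small_center 0.18 [232. 241. 308. 274.] [ 567. -290.   15.]
side sink_center 0.44 [194. 262. 236. 312.] [ 441. -404.   15.]
tray top corners [[484.0, -179.0, 22.0], [658.0, -189.0, 22.0], [646.0, -319.0, 22.0], [476.0, -313.0, 22.0]]
yellow [[472.0, -307.0, 0.0], [657.0, -317.0, 0.0], [667.0, -191.0, 0.0]]
green [[465.0, -37.0, 0.0], [653.0, -32.0, 0.0], [648.0, -155.0, 0.0], [469.0, -161.0, 0.0]]
rail [[437.0, 202.0, 22.0], [636.0, 174.0, 22.0]]
blue foot [[422.0, 352.0, 5.0], [429.0, 291.0, 5.0], [580.0, 301.0, 5.0]]
```

View pics/d1.png

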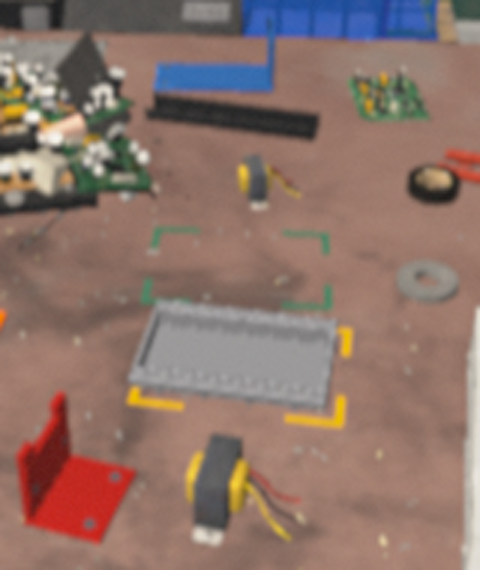

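Choices, in 1.5× side pixels:
- **Tray:** grey (403,372), not the orange one (240,382).
- **Rail:** the black channel at (402,252), not the dark bar in the junk (290,298).
- **Blue elbow:** (400,232). **Red elbow:** (323,435).
- **Transformers:** big (397,437) and small (412,287).

The crop confirms these and shows no heat sink. I'm going above the blue elbow.

```bash
python3 -m creep '[{"translation":[-380,-82,-30],"angular":[0,0,1.04],"jaw":1},{"translation":[-380,-82,-30],"angular":[0,0,1.04],"jaw":1},{"translation":[-380,-82,-30],"angular":[0,0,1.04],"jaw":1},{"translation":[-380,-82,-30],"angular":[0,0,1.04],"jaw":1},{"translation":[-380,-82,-30],"angular":[0,0,1.04],"jaw":1},{"translation":[-380,-82,-30],"angular":[0,0,1.04],"jaw":1},{"translation":[-380,-82,-30],"angular":[0,0,1.04],"jaw":1},{"translation":[-380,-82,-30],"angular":[0,0,1.04],"jaw":1}]'
python3 - <<'E'
from h import *
st(); save('wrist','w1.png',scale=1.5)
E
```

```text
t: 1.9
ee_pos: [577.5, 325.0, 252.5]
orientation: [-2.127, -2.312, 0.0]
ft_force: [-0.2, -0.6, 0.7]
width: 87.8
grasp_force: 0.0
t 1.90 ee [577.5 325.  252.5] yaxis [ 0.997  0.083 -0.   ] z [-0.  0. -1.] f [-0.2 -0.6  0.7] w 87.8 g 0.0 q [0.49 0.45 1.51 0.   1.18 0.41]
```

View pics/w1.png

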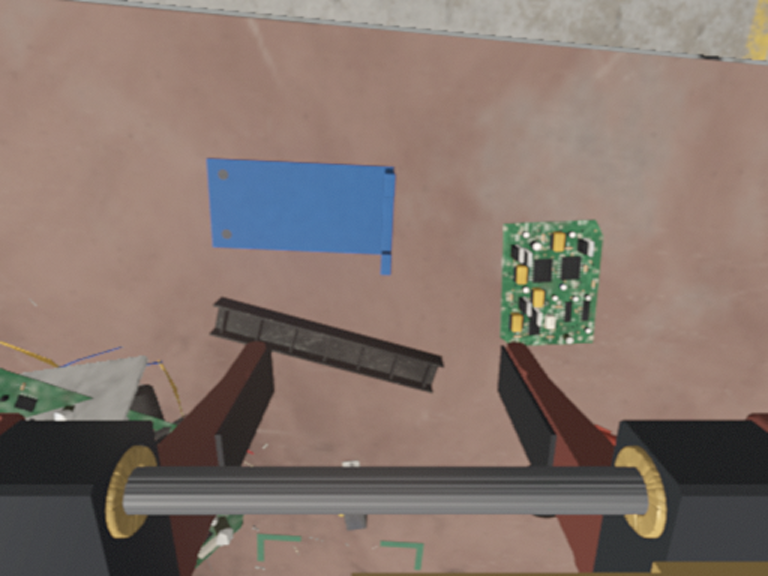

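The wrist view (1.5×) shows the blue foot with corners at (208,158), (213,247) and (382,253). The near ear tip is at (386,274) and the far ear at (390,168). The black rail runs from (217,315) to (435,375), open side up with its ribs showing. The green board is at (550,285).

```bash
python3 - <<'E'
from h import *
def p(n,uv,z): print(n,px2w('wrist',np.array(uv)/1.5,z).round(1).tolist())
p('foot left',[(208,158),(213,247)],5)
p('foot near right',[(381,253)],5)
p('ears top far/near outer edge right',[(395,168),(391,274)],78)
p('ears near left',[(382,274)],78)
p('rail top corners',[(222,298),(443,358),(431,390),(212,333)],22)
im=cv2.imread('pics/w1.png'); h=cv2.cvtColor(im,cv2.COLOR_BGR2HSV)
m=cv2.inRange(h,(100,120,60),(125,255,255)); ys,xs=np.nonzero(m[100:300,150:450]); 
print(cv2.minAreaRect(np.c_[xs+150,ys+100].astype(np.float32)))
for v in (180,200,225,240,262): print(v,[ (int(u),im[v,u].tolist()) for u in range(376,400,2)])
E
```

```text
foot left [[418.9, 383.7, 5.0], [420.9, 306.3, 5.0]]
foot near right [[572.4, 313.5, 5.0]]
ears top far/near outer edge right [[576.6, 392.7, 78.0], [580.6, 315.2, 78.0]]
ears near left [[573.8, 314.6, 78.0]]
rail top corners [[433.7, 264.4, 22.0], [638.1, 222.3, 22.0], [630.8, 187.8, 22.0], [423.8, 229.5, 22.0]]
((298.6470642089844, 215.91177368164062), (186.40782165527344, 106.11785125732422), 2.726310968399048)
180 [(376, [169, 118, 73]), (378, [168, 117, 72]), (380, [168, 116, 73]), (382, [165, 115, 72]), (384, [168, 117, 74]), (386, [173, 121, 75]), (388, [171, 119, 73]), (390, [171, 118, 73]), (392, [170, 117, 69]), (394, [153, 111, 91]), (396, [115, 114, 137]), (398, [111, 125, 154])]
200 [(376, [168, 116, 74]), (378, [167, 116, 72]), (380, [166, 114, 71]), (382, [169, 118, 74]), (384, [172, 120, 75]), (386, [171, 118, 74]), (388, [170, 118, 74]), (390, [171, 118, 72]), (392, [163, 114, 81]), (394, [125, 113, 125]), (396, [113, 126, 153]), (398, [118, 129, 155])]
225 [(376, [168, 116, 73]), (378, [168, 117, 73]), (380, [168, 117, 74]), (382, [166, 115, 73]), (384, [171, 120, 75]), (386, [172, 120, 76]), (388, [171, 119, 74]), (390, [171, 117, 72]), (392, [136, 107, 104]), (394, [110, 119, 146]), (396, [114, 125, 152]), (398, [114, 124, 151])]
240 [(376, [168, 117, 75]), (378, [166, 116, 74]), (380, [168, 117, 75]), (382, [173, 121, 78]), (384, [171, 120, 76]), (386, [169, 117, 75]), (388, [171, 118, 72]), (390, [162, 113, 78]), (392, [129, 115, 132]), (394, [113, 126, 156]), (396, [115, 126, 154]), (398, [115, 126, 154])]
262 [(376, [115, 126, 154]), (378, [114, 125, 154]), (380, [136, 120, 129]), (382, [167, 119, 88]), (384, [172, 120, 76]), (386, [169, 118, 75]), (388, [172, 118, 73]), (390, [151, 109, 89]), (392, [116, 119, 143]), (394, [117, 130, 159]), (396, [119, 129, 157]), (398, [117, 129, 155])]
```

```bash
python3 -m creep '[{"translation":[27,0,60],"angular":[0,0,0.04],"jaw":1},{"translation":[27,0,120],"angular":[0,0,0.04],"jaw":1},{"translation":[27,0,180],"angular":[0,0,0.04],"jaw":1},{"translation":[27,0,222],"angular":[0,0,0.04],"jaw":1},{"translation":[27,0,222],"angular":[0,0,0.04],"jaw":1},{"translation":[27,0,222],"angular":[0,0,0.04],"jaw":0},{"translation":[27,0,222],"angular":[0,0,0.04],"jaw":0},{"translation":[27,0,222],"angular":[0,0,0.04],"jaw":0}]'
python3 - <<'E'
from h import *
st()
E
```

```text
t: 2.95
ee_pos: [576.0, 353.1, 32.7]
orientation: [2.171, 2.269, 0.005]
ft_force: [-0.1, 0.2, -0.6]
width: 61.3
grasp_force: 0.0
t 2.95 ee [576.  353.1  32.7] yaxis [0.999 0.044 0.003] z [ 0.003  0.002 -1.   ] f [-0.1  0.2 -0.6] w 61.3 g 0.0 q [0.53 0.73 1.6  0.   0.81 0.49]
```

```bash
python3 -m creep '[{"translation":[0,0,0],"angular":[0,0,0],"jaw":0},{"translation":[0,0,0],"angular":[0,0,0],"jaw":0},{"translation":[0,0,0],"angular":[0,0,0],"jaw":0},{"translation":[0,0,0],"angular":[0,0,0],"jaw":0},{"translation":[0,0,0],"angular":[0,0,0],"jaw":0},{"translation":[0,0,0],"angular":[0,0,0],"jaw":0},{"translation":[0,0,0],"angular":[0,0,0],"jaw":0},{"translation":[0,0,0],"angular":[0,0,0],"jaw":0}]'
python3 - <<'E'
from h import *
st()
E
```

```text
t: 3.95
ee_pos: [575.0, 352.4, 30.6]
orientation: [-2.172, -2.27, 0.0]
ft_force: [0.1, -0.2, -0.6]
width: 8.1
grasp_force: 30.0
t 3.95 ee [575.  352.4  30.6] yaxis [ 0.999  0.044 -0.   ] z [-0. -0. -1.] f [ 0.1 -0.2 -0.6] w 8.1 g 30.0 q [0.53 0.73 1.6  0.   0.81 0.49]
```

```bash
python3 -m creep '[{"translation":[0,0,-40],"angular":[0,0,0],"jaw":0},{"translation":[0,0,-100],"angular":[0,0,0],"jaw":0},{"translation":[0,0,-160],"angular":[0,0,0],"jaw":0},{"translation":[-20,0,-210],"angular":[0,0,0],"jaw":0},{"translation":[-80,0,-220],"angular":[0,0,0.04],"jaw":0},{"translation":[-140,-2,-220],"angular":[0,0,0.08],"jaw":0},{"translation":[-200,-3,-220],"angular":[0,0,0.08],"jaw":0},{"translation":[-260,-4,-220],"angular":[0,0,0.08],"jaw":0}]'
python3 -m creep '[{"translation":[-60,2,0],"angular":[0,0,0],"jaw":0},{"translation":[-120,5,0],"angular":[0,0,0],"jaw":0},{"translation":[-180,10,0],"angular":[0,0,0],"jaw":0},{"translation":[-240,15,0],"angular":[0,0,0],"jaw":0},{"translation":[-300,20,0],"angular":[0,0,0],"jaw":0},{"translation":[-360,25,0],"angular":[0,0,0],"jaw":0},{"translation":[-420,30,0],"angular":[0,0,0],"jaw":0},{"translation":[-450,30,0],"angular":[0,0,0],"jaw":0}]'
python3 - <<'E'
from h import *
st(); save('wrist','w2.png',scale=1.5)
k,K,T=ci('wrist'); np.save('w2.npy',T)
E
```

```text
t: 4.95
ee_pos: [581.9, 90.7, 250.7]
orientation: [-2.261, -2.181, 0.0]
ft_force: [0.6, -0.6, -1.4]
width: 8.2
grasp_force: 30.0
t: 5.95
ee_pos: [595.6, -361.3, 250.2]
orientation: [-2.263, -2.178, 0.001]
ft_force: [0.3, -0.4, -1.5]
width: 7.4
grasp_force: 30.0
t 5.95 ee [ 595.6 -361.3  250.2] yaxis [ 0.999 -0.038 -0.   ] z [-0. -0. -1.] f [ 0.3 -0.4 -1.5] w 7.4 g 30.0 q [-0.56  0.5   1.43 -0.    1.21 -0.52]
```

View pics/w2.png

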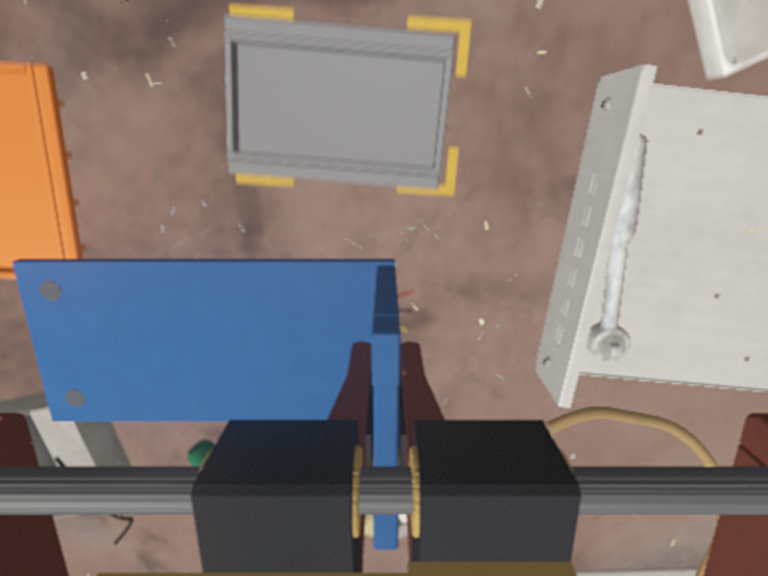

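The picture shows the grey tray with outer corners near (225,20), (455,35), (440,187) and (228,173). The held blue foot has corners (15,260), (395,260), (345,420) and (55,420) and sits square in the grip. I'll refine the edges by subpixel gradient.

```bash
cat >> h.py <<'E'
def edge(g,a,b,w=6,n=60,trim=.12):
    "robust line (point,dir) through the strongest gradient near segment a-b in grey image g"
    a,b=np.array(a,float),np.array(b,float); d=(b-a)/np.linalg.norm(b-a); nn=np.array([-d[1],d[0]])
    s=np.arange(-w,w+.01,.25); pts=[]
    for t in np.linspace(trim,1-trim,n):
        P=(a+t*(b-a)+s[:,None]*nn).astype(np.float32)
        pr=cv2.remap(g,P[:,0].reshape(-1,1),P[:,1].reshape(-1,1),cv2.INTER_LINEAR).ravel().astype(float)
        gr=np.abs(np.gradient(cv2.GaussianBlur(pr.reshape(-1,1),(1,9),0).ravel())); gr[:4]=gr[-4:]=0
        pts.append(P[gr.argmax()])
    l=cv2.fitLine(np.array(pts,np.float32),cv2.DIST_HUBER,0,.01,.01).ravel(); return l[2:],l[:2]
def quad(g,c,**k):
    "refined corners of the 4-gon c"
    L=[edge(g,c[i],c[(i+1)%4],**k) for i in range(4)]; out=[]
    for i in range(4):
        p,d=L[i-1]; q,e=L[i]; t=np.linalg.solve(np.c_[d,-e],q-p); out.append(p+t[0]*d)
    return np.array(out)
def pose(P):
    "centre, x-axis yaw(deg), sides of world quad ordered TL TR BR BL in camera picture with x right"
    P=P[:,:2]; c=P.mean(0); v=P[1]+P[2]-P[0]-P[3]
    return c.round(1),round(np.degrees(np.arctan2(v[1],v[0])),2),[round(float(np.linalg.norm(P[i]-P[i-1])),1) for i in range(4)]
E
python3 - <<'E'
from h import *
g=cv2.cvtColor(cv2.imread('pics/w2.png'),cv2.COLOR_BGR2GRAY)
for nm,c,z in [('outer',[(225,18),(456,35),(440,187),(228,173)],22),('inner',[(234,38),(452,56),(436,170),(234,155)],22),('floor',[(238,40),(447,58),(434,168),(238,153)],4),('foot',[(15,260),(375,260),(345,420),(55,420)],250.2-30.6+5)]:
    q=quad(g,c,w=5); W=px2w('wrist',q/1.5,z); print(nm,q.round(1).tolist(),pose(W),W[:,:2].round(1).tolist())
E
```

```text
outer [[229.0, 16.299999237060547], [454.8999938964844, 32.599998474121094], [437.6000061035156, 189.6999969482422], [232.0, 172.8000030517578]] (array([ 561.9, -252.7]), np.float64(-6.4), [113.5, 168.9, 116.2, 169.3]) [[484.8, -186.9], [652.7, -204.4], [639.1, -319.8], [471.1, -299.6]]
inner [[235.5, 38.400001525878906], [451.70001220703125, 57.29999923706055], [438.6000061035156, 169.89999389648438], [238.60000610351562, 154.8000030517578]] (array([ 564.1, -253.1]), np.float64(-6.62), [84.5, 164.0, 83.5, 162.6]) [[487.6, -201.7], [650.4, -221.1], [640.0, -304.0], [478.4, -285.7]]
floor [[237.10000610351562, 42.79999923706055], [447.29998779296875, 60.900001525878906], [434.3999938964844, 165.0], [238.39999389648438, 148.89999389648438]] (array([ 561.1, -251.1]), np.float64(-6.78), [80.6, 167.2, 80.8, 166.3]) [[483.3, -201.3], [649.3, -220.9], [638.4, -300.9], [473.3, -281.2]]
foot [[11.399999618530273, 258.29998779296875], [380.8999938964844, 258.5], [341.0, 419.20001220703125], [53.099998474121094, 421.6000061035156]] (array([ 510.9, -361.4]), np.float64(-2.02), [78.5, 153.5, 79.4, 134.7]) [[440.5, -319.7], [593.9, -325.8], [572.0, -402.1], [437.4, -398.1]]
```

```bash
python3 -m creep '[{"translation":[50,20,0],"angular":[0,0,0.04],"jaw":0},{"translation":[104,40,0],"angular":[0,0,0.079],"jaw":0},{"translation":[104,40,40],"angular":[0,0,0.079],"jaw":0},{"translation":[104,40,90],"angular":[0,0,0.079],"jaw":0},{"translation":[104,40,140],"angular":[0,0,0.079],"jaw":0},{"translation":[104,40,180],"angular":[0,0,0.079],"jaw":0},{"translation":[104,40,188],"angular":[0,0,0.079],"jaw":0},{"translation":[104,40,188],"angular":[0,0,0.079],"jaw":0}]'
python3 - <<'E'
from h import *
st(); save('wrist','w3.png',scale=1.5)
E
```

```text
t: 7.0
ee_pos: [640.2, -255.8, 63.1]
orientation: [-2.345, -2.09, 0.0]
ft_force: [-0.0, -0.1, -1.8]
width: 7.7
grasp_force: 30.0
t 7.00 ee [ 640.2 -255.8   63.1] yaxis [ 0.993 -0.115 -0.   ] z [-0.  0. -1.] f [-0.  -0.1 -1.8] w 7.7 g 30.0 q [-0.4   0.7   1.56  0.    0.88 -0.28]
```

View pics/w3.png

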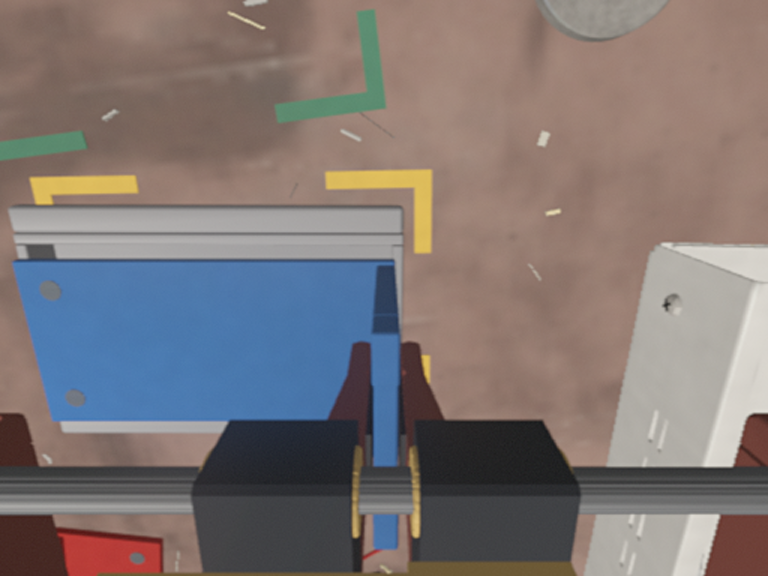

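Foot and tray edges are now parallel. The tray's far corners are at (10,207) and (403,207), the inner far wall is at row 245, and the foot's far corners are (15,260) and (395,260). Next, the offset between them.

```bash
python3 - <<'E'
from h import *
im=cv2.imread('pics/w3.png'); g=cv2.cvtColor(im,cv2.COLOR_BGR2GRAY)
o=ctrl.get_obs(); Rm=R.from_rotvec(o['orientation']).as_matrix()
def loc(uv,z): 
    W=px2w('wrist',np.array(uv)/1.5,z); return ((W-o['ee_pos'])@Rm)[:,[1,0]].round(1).tolist()  # along, across rel TCP
def line(a,b,z,**k):
    p,d=edge(g,a,b,**k); return loc([p-100*d if d[0]>0 else p+100*d,p+100*d if d[0]>0 else p-100*d],z)
print('tray far outer',line((20,206),(395,206),22,w=4))
print('inner lip edge row 234?',line((30,236),(390,236),22,w=4))
print('row245',line((60,245),(390,245),22,w=3))
print('foot far',line((30,260),(370,260),37.5,w=5))
print('foot near',line((60,421),(320,421),37.5,w=5))
print('foot left',line((15,262),(52,418),37.5,w=5))
p,d=edge(g,(10,208),(16,250),w=4); print('tray left outer',loc([p],22),d)
p,d=edge(g,(403,208),(401,300),w=4); print('tray right outer',loc([p],22),d)
print([tuple(im[v,200].tolist()) for v in range(200,264,3)])
E
```

```text
tray far outer [[-130.5, 56.8], [-43.1, 56.5]]
inner lip edge row 234? [[-116.5, 44.8], [-27.6, 44.6]]
row245 [[-129.7, 41.1], [-40.3, 40.7]]
foot far [[-120.4, 37.8], [-36.9, 37.7]]
foot near [[-140.9, -40.7], [-47.1, -40.0]]
foot left [[-157.1, 43.6], [-157.1, -50.4]]
tray left outer [[-166.4, 47.5]] [0.19405073 0.9809915 ]
tray right outer [[6.1, 34.6]] [ 0.01116725 -0.99993765]
[(121, 133, 159), (115, 126, 151), (97, 96, 101), (140, 142, 144), (161, 161, 163), (163, 164, 167), (166, 167, 170), (168, 168, 171), (170, 170, 173), (170, 171, 173), (168, 170, 172), (115, 114, 116), (163, 163, 165), (173, 173, 175), (172, 171, 174), (164, 164, 166), (165, 164, 166), (165, 164, 166), (166, 165, 167), (158, 158, 158), (108, 81, 65), (170, 121, 81)]
```

```bash
python3 -m creep '[{"translation":[0,-3.5,0],"angular":[0,0,0],"jaw":0},{"translation":[0,-3.5,5],"angular":[0,0,0],"jaw":0},{"translation":[0,-3.5,10],"angular":[0,0,0],"jaw":0},{"translation":[0,-3.5,14],"angular":[0,0,0],"jaw":0},{"translation":[0,-3.5,18],"angular":[0,0,0],"jaw":0},{"translation":[0,-3.5,22],"angular":[0,0,0],"jaw":0},{"translation":[0,-3.5,26],"angular":[0,0,0],"jaw":0},{"translation":[0,-3.5,26],"angular":[0,0,0],"jaw":0}]'
python3 - <<'E'
from h import *
st(); save('wrist','w4.png',scale=1.5)
E
```

```text
t: 8.05
ee_pos: [636.2, -255.3, 36.2]
orientation: [-2.345, -2.09, 0.001]
ft_force: [0.1, -0.7, -2.2]
width: 7.8
grasp_force: 30.0
t 8.05 ee [ 636.2 -255.3   36.2] yaxis [ 0.993 -0.115 -0.001] z [-0.001  0.    -1.   ] f [ 0.1 -0.7 -2.2] w 7.8 g 30.0 q [-0.4   0.74  1.57  0.    0.83 -0.28]
```

View pics/w4.png

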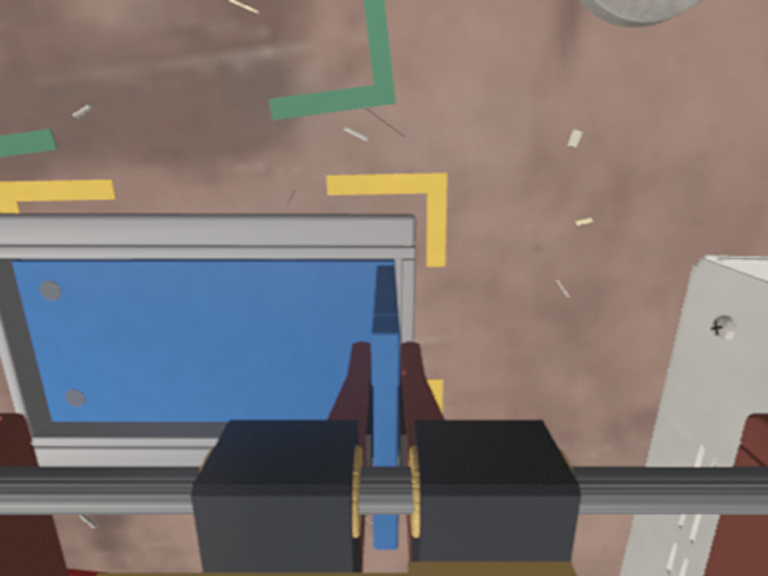

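The foot is inside the walls on all sides: left edge at columns 15–50 with the wall beyond it, far edge at row 262 inside the rim. I'll lower the last bit, release and back off to view the red bracket.

```bash
python3 -m creep '[{"translation":[0,0,2],"angular":[0,0,0],"jaw":0},{"translation":[0,0,2],"angular":[0,0,0],"jaw":0.45},{"translation":[0,0,2],"angular":[0,0,0],"jaw":0.45},{"translation":[0,0,2],"angular":[0,0,0],"jaw":0.45},{"translation":[0,0,2],"angular":[0,0,0],"jaw":0.45},{"translation":[0,0,-40],"angular":[0,0,0],"jaw":0.45},{"translation":[0,0,-90],"angular":[0,0,0],"jaw":0.45},{"translation":[0,0,-150],"angular":[0,0,0],"jaw":0.45}]'
python3 -m creep '[{"translation":[-40,-30,-60],"angular":[0,0,0],"jaw":1},{"translation":[-80,-60,-64],"angular":[0,0,-0.05],"jaw":1},{"translation":[-120,-90,-64],"angular":[0,0,-0.1],"jaw":1},{"translation":[-160,-120,-64],"angular":[0,0,-0.115],"jaw":1},{"translation":[-200,-145,-64],"angular":[0,0,-0.115],"jaw":1},{"translation":[-225,-161,-64],"angular":[0,0,-0.115],"jaw":1},{"translation":[-225,-161,-64],"angular":[0,0,-0.115],"jaw":1},{"translation":[-225,-161,-64],"angular":[0,0,-0.115],"jaw":1}]'
python3 - <<'E'
from h import *
st(); save('wrist','w5.png',scale=1.5)
E
```

```text
t: 9.1
ee_pos: [635.8, -255.1, 187.3]
orientation: [-2.344, -2.089, 0.001]
ft_force: [0.2, -0.5, -0.3]
width: 39.6
grasp_force: 0.0
t: 10.1
ee_pos: [451.0, -459.9, 250.7]
orientation: [-2.221, -2.221, -0.001]
ft_force: [0.3, 0.0, 0.6]
width: 87.6
grasp_force: 0.0
t 10.10 ee [ 451.  -459.9  250.7] yaxis [ 1. -0.  0.] z [ 0.  0. -1.] f [0.3 0.  0.6] w 87.6 g 0.0 q [-0.81  0.42  1.56  0.    1.16 -0.81]
```

View pics/w5.png

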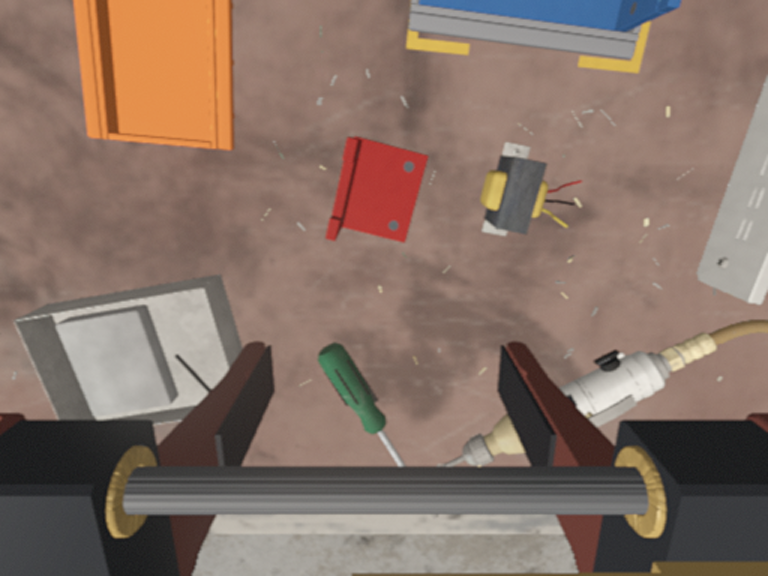

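The red bracket's foot corners are (428,155) and (405,242), its ears end at (353,138) and (331,240), and it is turned about −15°. The big transformer has its feet at (517,146) and (494,234).

```bash
python3 - <<'E'
from h import *
im=cv2.imread('pics/w5.png'); g=cv2.cvtColor(im,cv2.COLOR_BGR2GRAY)
def p(n,uv,z): print(n,px2w('wrist',np.array(uv)/1.5,z)[:,:2].round(1).tolist())
p('red foot right',[(428,155),(405,242)],5)
p('red ear tops left',[(349,138),(326,239)],73)
p('red ear tops right',[(359,140),(337,240)],73)
pp,d=edge(g,(427,157),(406,240),w=4); print('yaw of foot end px',np.degrees(np.arctan2(d[0],-d[1])))
p('edge pts',[pp+30*d,pp-30*d],5)
p('big feet far',[(506,144),(529,146)],2); p('big feet near',[(482,233),(505,236)],2)
p('core top',[(508,150),(547,161),(527,234),(486,226)],50)
h=cv2.cvtColor(im,cv2.COLOR_BGR2HSV); 
crop=cv2.resize(im[125:255,310:600],None,fx=2.7,fy=2.7,interpolation=cv2.INTER_CUBIC); cv2.imwrite('pics/w5c.png',crop)
E
```

```text
red foot right [[486.4, -386.2], [467.9, -461.1]]
red ear tops left [[425.0, -373.0], [406.2, -444.5]]
red ear tops right [[431.9, -374.3], [414.3, -445.2]]
yaw of foot end px 15.2331295
edge pts [[481.7, -405.1], [468.9, -455.4]]
big feet far [[552.4, -377.3], [572.0, -379.0]]
big feet near [[537.0, -453.5], [557.8, -456.2]]
core top [[542.3, -381.4], [572.4, -389.3], [562.5, -445.1], [529.6, -438.8]]
```

View pics/w5c.png

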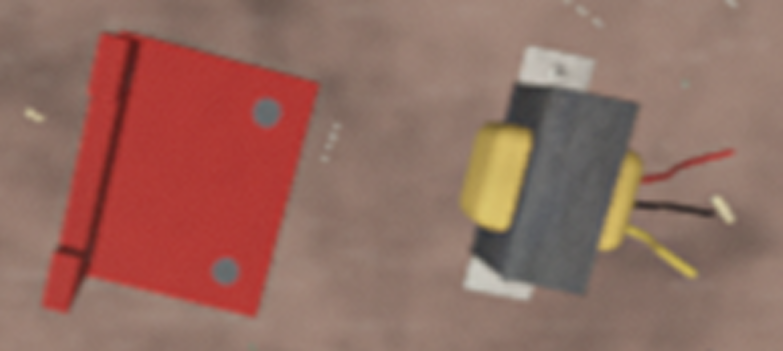

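```bash
python3 -m creep '[{"translation":[51,-32,30],"angular":[0,0,0.125],"jaw":0.5},{"translation":[51,-32,80],"angular":[0,0,0.25],"jaw":0.5},{"translation":[51,-32,130],"angular":[0,0,0.25],"jaw":0.5},{"translation":[51,-32,180],"angular":[0,0,0.25],"jaw":0.5},{"translation":[51,-32,223],"angular":[0,0,0.25],"jaw":0.5},{"translation":[51,-32,223],"angular":[0,0,0.25],"jaw":0.5},{"translation":[51,-32,223],"angular":[0,0,0.25],"jaw":0},{"translation":[51,-32,223],"angular":[0,0,0.25],"jaw":0}]'
python3 -m creep '[{"translation":[0,0,0],"angular":[0,0,0],"jaw":0},{"translation":[0,0,0],"angular":[0,0,0],"jaw":0},{"translation":[0,0,0],"angular":[0,0,0],"jaw":0},{"translation":[0,0,0],"angular":[0,0,0],"jaw":0},{"translation":[0,0,0],"angular":[0,0,0],"jaw":0},{"translation":[0,0,0],"angular":[0,0,0],"jaw":0},{"translation":[0,0,-10],"angular":[0,0,0],"jaw":0},{"translation":[0,0,-60],"angular":[0,0,0],"jaw":0}]'
python3 - <<'E'
from h import *
st()
E
```

```text
t: 11.15
ee_pos: [420.1, -410.4, 29.8]
orientation: [2.478, 1.926, 0.001]
ft_force: [0.7, -0.3, 0.2]
width: 27.1
grasp_force: 0.0
t: 12.15
ee_pos: [416.9, -407.8, 86.0]
orientation: [-2.476, -1.923, 0.001]
ft_force: [0.9, -0.2, -1.0]
width: 7.4
grasp_force: 30.0
t 12.15 ee [ 416.9 -407.8   86. ] yaxis [ 0.969 -0.248 -0.005] z [-0.004  0.005 -1.   ] f [ 0.9 -0.2 -1. ] w 7.4 g 30.0 q [-0.79  0.55  1.8  -0.    0.8  -0.54]
```

```bash
python3 -m creep '[{"translation":[40,5,-15],"angular":[0,0,-0.05],"jaw":0},{"translation":[90,12,-15],"angular":[0,0,-0.1],"jaw":0},{"translation":[140,18,-15],"angular":[0,0,-0.135],"jaw":0},{"translation":[180,23,-15],"angular":[0,0,-0.135],"jaw":0},{"translation":[180,23,0],"angular":[0,0,-0.135],"jaw":0},{"translation":[180,23,18],"angular":[0,0,-0.135],"jaw":0},{"translation":[180,23,18],"angular":[0,0,-0.135],"jaw":0},{"translation":[180,23,18],"angular":[0,0,-0.135],"jaw":0}]'
python3 - <<'E'
from h import *
st(); save('wrist','w6.png',scale=1.5)
E
```

```text
t: 13.15
ee_pos: [485.1, -241.6, 69.3]
orientation: [-2.347, -2.088, 0.0]
ft_force: [-0.1, 0.3, -0.4]
width: 7.7
grasp_force: 30.0
t 13.15 ee [ 485.1 -241.6   69.3] yaxis [ 0.993 -0.116 -0.001] z [-0.001  0.    -1.   ] f [-0.1  0.3 -0.4] w 7.7 g 30.0 q [-0.48  0.53  1.9  -0.    0.71 -0.37]
```

View pics/w6.png

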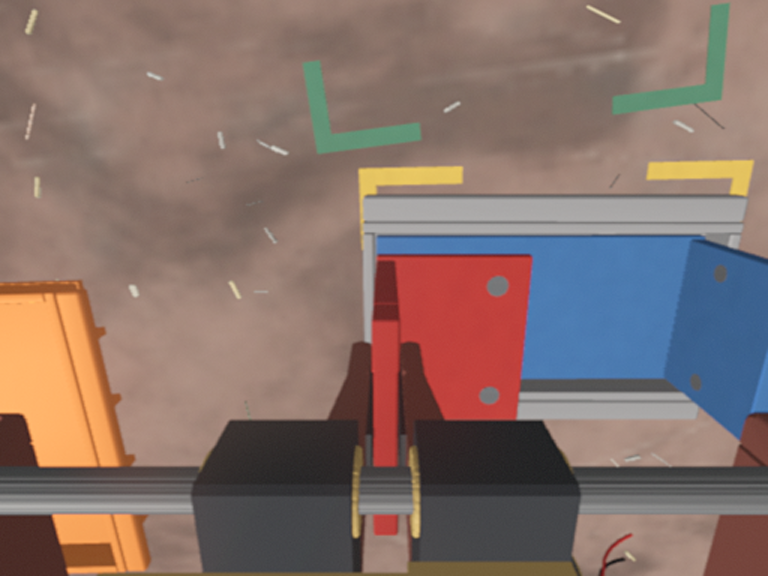

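The red bracket hangs squarely over the tray's left end, with its foot's far edge at row 255 and right end near columns 531–518. The tray's far corners are (365,196) and (746,198). The green corners at (320,145) and (715,95) are also in view, turned about +8° relative to the tray.

```bash
python3 - <<'E'
from h import *
im=cv2.imread('pics/w6.png'); g=cv2.cvtColor(im,cv2.COLOR_BGR2GRAY)
o=ctrl.get_obs(); Rm=R.from_rotvec(o['orientation']).as_matrix()
def loc(uv,z): 
    W=px2w('wrist',np.array(uv)/1.5,z); return ((W-o['ee_pos'])@Rm)[:,[1,0]].round(1).tolist()
def line(n,a,b,z,**k):
    p,d=edge(g,a,b,**k); L=np.linalg.norm(np.subtract(b,a))/3; d=d*np.sign(d@np.subtract(b,a)); print(n,loc([p-L*d,p+L*d],z))
zf=o['ee_pos'][2]-27.3+5
line('tray far',(375,195),(735,197),22,w=4)
line('lip inner',(375,225),(735,225),22,w=4)
line('tray left',(365,200),(366,235),22,w=4)
line('tray right',(746,200),(742,225),22,w=4)
line('red far',(405,255),(528,255),zf,w=4)
line('red right',(531,258),(519,410),zf,w=5)
print('red near',loc([(460,419)],zf))
line('blue foot far at 9',(540,236),(680,237),9,w=4)
line('blue foot near at 9',(530,379),(660,379),9,w=4)
print('green px', px2w('wrist',np.array([(305,62),(318,153),(421,138),(421,124),(613,113),(613,98),(721,98),(728,5)])/1.5,0)[:,:2].round(1).tolist())
print('yellow', px2w('wrist',np.array([(359,169),(752,161)])/1.5,0)[:,:2].round(1).tolist())
E
```

```text
tray far [[3.5, 60.7], [110.6, 60.7]]
lip inner [[3.6, 48.8], [112.6, 48.7]]
tray left [[-11.2, 56.2], [-10.7, 45.7]]
tray right [[160.5, 57.6], [160.4, 50.2]]
red far [[14.8, 40.8], [48.2, 40.8]]
red right [[58.7, 29.5], [58.8, -17.6]]
red near [[33.1, -36.9]]
blue foot far at 9 [[85.4, 41.2], [130.7, 41.5]]
blue foot near at 9 [[82.6, -37.2], [129.1, -36.9]]
green px [[461.9, -119.4], [461.4, -159.3], [511.1, -158.2], [511.7, -152.0], [601.4, -157.6], [601.2, -151.0], [650.9, -156.8], [650.0, -118.7]]
yellow [[480.0, -168.9], [668.6, -187.3]]
```

```bash
python3 -m creep '[{"translation":[0.7,-0.3,6],"angular":[0,0,0],"jaw":0},{"translation":[0.7,-0.3,12],"angular":[0,0,0],"jaw":0},{"translation":[0.7,-0.3,18],"angular":[0,0,0],"jaw":0},{"translation":[0.7,-0.3,22],"angular":[0,0,0],"jaw":0},{"translation":[0.7,-0.3,26],"angular":[0,0,0],"jaw":0},{"translation":[0.7,-0.3,29],"angular":[0,0,0],"jaw":0},{"translation":[0.7,-0.3,32],"angular":[0,0,0],"jaw":0},{"translation":[0.7,-0.3,32],"angular":[0,0,0],"jaw":0}]'
python3 - <<'E'
from h import *
st(); save('wrist','w7.png',scale=1.5)
E
```

```text
t: 14.2
ee_pos: [485.4, -240.0, 37.7]
orientation: [2.345, 2.09, 0.0]
ft_force: [0.6, 0.3, -0.6]
width: 7.5
grasp_force: 30.0
t 14.20 ee [ 485.4 -240.    37.7] yaxis [ 0.993 -0.115  0.   ] z [ 0. -0. -1.] f [ 0.6  0.3 -0.6] w 7.5 g 30.0 q [-0.48  0.59  1.91 -0.    0.64 -0.37]
```

View pics/w7.png

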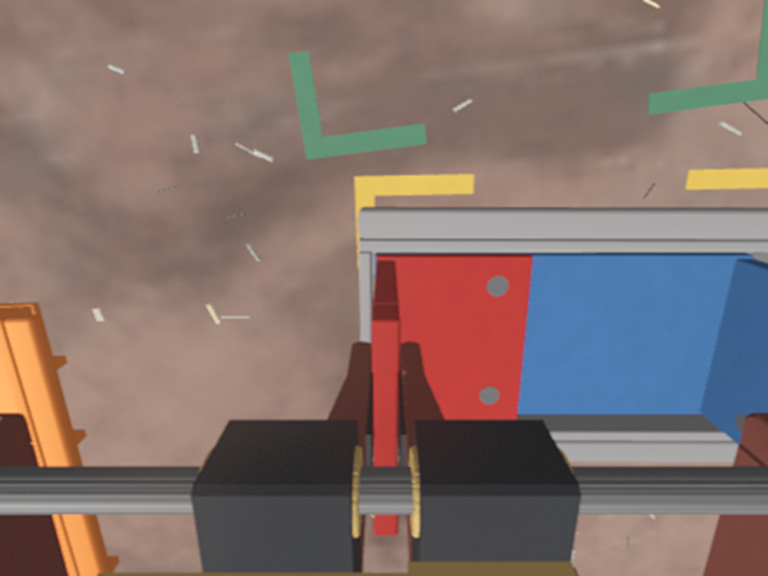

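The red foot lies inside the walls on top of the blue foot (its right end at columns 518–531, the blue foot visible beyond). I'll seat it, release, and go above the big transformer with the jaws turned to close along its y.

```bash
python3 -m creep '[{"translation":[0,0,2],"angular":[0,0,0],"jaw":0},{"translation":[0,0,2],"angular":[0,0,0],"jaw":0.45},{"translation":[0,0,2],"angular":[0,0,0],"jaw":0.45},{"translation":[0,0,2],"angular":[0,0,0],"jaw":0.45},{"translation":[0,0,2],"angular":[0,0,0],"jaw":0.45},{"translation":[0,0,-40],"angular":[0,0,0],"jaw":0.45},{"translation":[0,0,-90],"angular":[0,0,0],"jaw":0.6},{"translation":[0,0,-140],"angular":[0,0,0],"jaw":1}]'
python3 - <<'E'
from h import *
st(); print(tool([553.5,-414.5,180]).round(1))
for c in ('scene','side','wrist'):
    ctrl.get_image(c); print(c,[(round(d['score'],2),np.round(d['rect'])) for d in ctrl.look_for(c,'sink_center')])
E
```

```text
t: 15.25
ee_pos: [485.0, -239.8, 178.8]
orientation: [-2.345, -2.09, 0.0]
ft_force: [0.4, -0.5, -0.7]
width: 56.1
grasp_force: 0.0
t 15.25 ee [ 485.  -239.8  178.8] yaxis [ 0.993 -0.115 -0.001] z [-0.001  0.    -1.   ] f [ 0.4 -0.5 -0.7] w 56.1 g 0.0 q [-0.48  0.36  1.85 -0.    0.93 -0.37]
[-165.6   88.1   -1.3]
scene []
side []
wrist []
```

```bash
python3 -m creep '[{"translation":[-20,10,0],"angular":[0,0,0.18],"jaw":1},{"translation":[-50,25,0],"angular":[0,0,0.36],"jaw":1},{"translation":[-80,45,0],"angular":[0,0,0.54],"jaw":1},{"translation":[-120,65,0],"angular":[0,0,0.72],"jaw":1},{"translation":[-160,88,0],"angular":[0,0,0.9],"jaw":1},{"translation":[-166,88,0],"angular":[0,0,1.08],"jaw":1},{"translation":[-166,88,0],"angular":[0,0,1.26],"jaw":1},{"translation":[-166,88,0],"angular":[0,0,1.44],"jaw":1}]'
python3 -m creep '[{"translation":[0,0,0],"angular":[0,0,0.1],"jaw":1},{"translation":[0,0,0],"angular":[0,0,0.2],"jaw":1},{"translation":[0,0,0],"angular":[0,0,0.206],"jaw":1},{"translation":[0,0,0],"angular":[0,0,0.206],"jaw":1},{"translation":[0,0,0],"angular":[0,0,0.206],"jaw":1},{"translation":[0,0,0],"angular":[0,0,0.206],"jaw":1},{"translation":[0,0,0],"angular":[0,0,0.206],"jaw":1},{"translation":[0,0,0],"angular":[0,0,0.206],"jaw":1}]'
python3 - <<'E'
from h import *
st(); save('wrist','w8.png',scale=1.5)
im=cv2.imread('pics/w8.png'); h=cv2.cvtColor(im,cv2.COLOR_BGR2HSV)
m=cv2.inRange(h,(20,120,100),(35,255,255)); n,l,s,c=cv2.connectedComponentsWithStats(m)
print([(s[i].tolist(),c[i].round().tolist()) for i in range(1,n) if s[i][4]>150])
print(ctrl.look_for('wrist','big_center'))
E
```

```text
t: 16.55
ee_pos: [552.6, -414.5, 174.8]
orientation: [-3.139, -0.015, 0.005]
ft_force: [-0.7, 0.6, -0.6]
width: 87.5
grasp_force: 0.0
t: 17.55
ee_pos: [553.7, -415.0, 177.8]
orientation: [3.127, -0.298, 0.0]
ft_force: [-0.9, -0.9, -0.8]
width: 88.0
grasp_force: 0.0
t 17.55 ee [ 553.7 -415.   177.8] yaxis [-0.189 -0.982  0.   ] z [ 0. -0. -1.] f [-0.9 -0.9 -0.8] w 88.0 g 0.0 q [-0.66  0.57  1.5  -0.    1.07  1.1 ]
[([172, 143, 70, 72, 1319], [215.0, 167.0]), ([39, 157, 58, 26, 761], [65.0, 166.0]), ([365, 172, 52, 81, 1062], [391.0, 234.0]), ([367, 293, 41, 8, 307], [387.0, 296.0]), ([109, 447, 47, 91, 1495], [128.0, 489.0]), ([617, 447, 47, 55, 642], [642.0, 468.0]), ([628, 495, 34, 43, 419], [647.0, 520.0]), ([641, 562, 127, 14, 970], [709.0, 569.0])]
[{'rect': [222.2, 156.0, 294.3, 196.8], 'score': 0.78}]
```

View pics/w8.png

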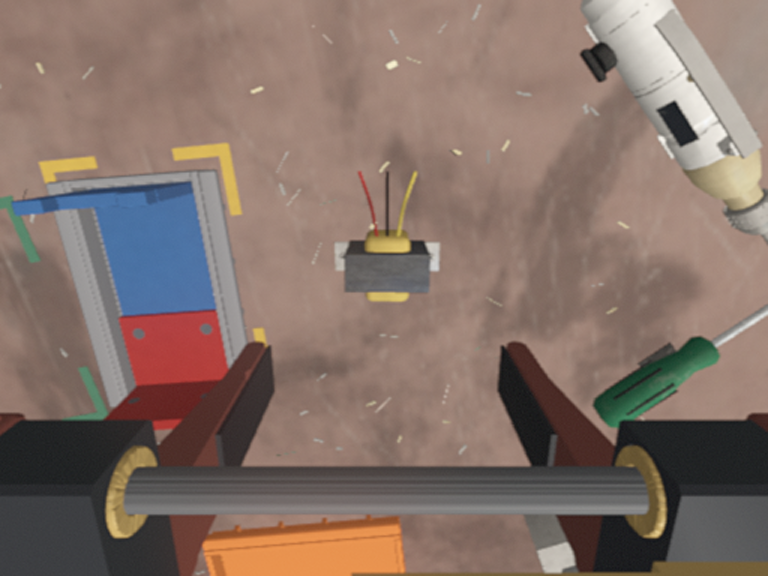

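The big transformer sits squarely ahead: core top at about (346–430, 253–291), feet tips at (335,256) and (440,256). Both brackets are in the tray at left.

```bash
python3 - <<'E'
from h import *
im=cv2.imread('pics/w8.png'); g=cv2.cvtColor(im,cv2.COLOR_BGR2GRAY)
print([int(v) for v in g[232:306:2,360]]); print([int(v) for v in g[275,330:350:2]],[int(v) for v in g[275,422:440:2]])
o=ctrl.get_obs(); Rm=R.from_rotvec(o['orientation']).as_matrix()
def loc(uv,z): 
    W=px2w('wrist',np.array(uv)/1.5,z); return ((W-o['ee_pos'])@Rm)[:,:2].round(1).tolist()
print('tool x,y: core top',loc([(346,254),(430,254),(429,292),(345,292)],50)); print('feet',loc([(335,243),(440,243),(335,270),(440,270)],2))
E
```

```text
[136, 137, 140, 144, 96, 51, 53, 56, 54, 55, 57, 73, 98, 93, 94, 94, 92, 91, 92, 95, 99, 103, 104, 103, 95, 95, 96, 100, 101, 103, 124, 140, 139, 142, 143, 143, 141]
[145, 144, 143, 143, 143, 144, 143, 116, 98, 97] [104, 106, 106, 111, 127, 133, 131, 130, 130]
tool x,y: core top [[14.2, -25.4], [14.2, 28.4], [-11.4, 28.5], [-11.4, -26.8]]
feet [[11.2, -37.5], [11.1, 40.4], [-9.6, -38.2], [-9.6, 41.1]]
```

```bash
python3 -m creep '[{"translation":[1.4,1.3,50],"angular":[0,0,0],"jaw":1},{"translation":[1.4,1.3,100],"angular":[0,0,0],"jaw":1},{"translation":[1.4,1.3,140],"angular":[0,0,0],"jaw":1},{"translation":[1.4,1.3,161],"angular":[0,0,0],"jaw":1},{"translation":[1.4,1.3,161],"angular":[0,0,0],"jaw":0.4},{"translation":[1.4,1.3,161],"angular":[0,0,0],"jaw":0.4},{"translation":[1.4,1.3,161],"angular":[0,0,0],"jaw":0.4},{"translation":[1.4,1.3,161],"angular":[0,0,0],"jaw":0.4}]'
python3 -m creep '[{"translation":[0,0,0],"angular":[0,0,0],"jaw":0},{"translation":[0,0,0],"angular":[0,0,0],"jaw":0},{"translation":[0,0,0],"angular":[0,0,0],"jaw":0},{"translation":[0,0,-20],"angular":[0,0,0],"jaw":0},{"translation":[0,0,-60],"angular":[0,0,0],"jaw":0},{"translation":[0,0,-110],"angular":[0,0,0],"jaw":0},{"translation":[0,0,-110],"angular":[0,0,0],"jaw":0},{"translation":[0,0,-110],"angular":[0,0,0],"jaw":0}]'
python3 - <<'E'
from h import *
st()
E
```

```text
t: 18.65
ee_pos: [555.7, -416.9, 18.4]
orientation: [3.127, -0.299, 0.003]
ft_force: [0.5, 2.0, 5.4]
width: 55.6
grasp_force: 30.0
t: 19.65
ee_pos: [554.0, -416.0, 126.0]
orientation: [-3.127, 0.298, 0.002]
ft_force: [-0.5, 0.3, -6.0]
width: 56.0
grasp_force: 30.0
t 19.65 ee [ 554. -416.  126.] yaxis [-0.189 -0.982 -0.001] z [-0.001  0.001 -1.   ] f [-0.5  0.3 -6. ] w 56.0 g 30.0 q [-0.66  0.63  1.53 -0.    0.99  1.1 ]
```

```bash
cat >> h.py <<'E'
def fit_edge(cam,g,A,B,w=7,s=1.5):
    "expected world edge A-B; returns mean sideways offset (mm, to the left of A->B), turn (deg)"
    A,B=np.array(A,float),np.array(B,float); a,b=w2px(cam,[A,B])*s
    p,d=edge(g,a,b,w=w); d=d*np.sign(d@(b-a)); L=np.linalg.norm(b-a)/3
    W=px2w(cam,np.array([p-L*d,p+L*d])/s,A[2]); e=(B-A)/np.linalg.norm(B-A); n=np.array([-e[1],e[0],0])
    v=W[1]-W[0]; return a.round(),b.round(),round(float(((W.mean(0)-A)@n)),2),round(float(np.degrees(np.arctan2(v@n,v@e))),2)
def tr(x,y,z,c,yaw):
    a=np.radians(yaw); return np.array([c[0]+x*np.cos(a)-y*np.sin(a),c[1]+x*np.sin(a)+y*np.cos(a),z])
E
python3 -m creep '[{"translation":[0,-30,0],"angular":[0,0,-0.075],"jaw":0},{"translation":[1,-60,0],"angular":[0,0,-0.075],"jaw":0},{"translation":[2,-90,0],"angular":[0,0,-0.075],"jaw":0},{"translation":[3,-120,0],"angular":[0,0,-0.075],"jaw":0},{"translation":[4,-150,0],"angular":[0,0,-0.075],"jaw":0},{"translation":[4,-169,0],"angular":[0,0,-0.075],"jaw":0},{"translation":[4,-169,0],"angular":[0,0,-0.075],"jaw":0},{"translation":[4,-169,0],"angular":[0,0,-0.075],"jaw":0}]'
python3 - <<'E'
from h import *
st(); im=save('wrist','w9.png',scale=1.5); g=cv2.cvtColor(im,cv2.COLOR_BGR2GRAY)
c=(560,-247.8);yw=-6.6
for y in (58,-58,46,-46,41,-41):
    print(y,fit_edge('wrist',g,tr(-60,y,22,c,yw),tr(60,y,22,c,yw),w=5))
print(tool(tr(30,0,126,c,yw)).round(1))
E
```

```text
t: 20.65
ee_pos: [590.3, -251.9, 126.1]
orientation: [3.136, -0.181, -0.001]
ft_force: [-0.0, -0.4, -4.9]
width: 56.1
grasp_force: 30.0
t 20.65 ee [ 590.3 -251.9  126.1] yaxis [-0.115 -0.993  0.   ] z [-0.001 -0.    -1.   ] f [-0.  -0.4 -4.9] w 56.1 g 30.0 q [-0.42  0.56  1.65 -0.    0.93  1.26]
58 (array([297., 417.]), array([285., 238.]), -1.22, 0.09)
-58 (array([472., 417.]), array([484., 238.]), 1.05, 0.23)
46 (array([315., 417.]), array([305., 238.]), 0.74, 0.33)
-46 (array([454., 417.]), array([463., 238.]), 0.79, 0.55)
41 (array([323., 417.]), array([314., 238.]), 0.46, -0.41)
-41 (array([447., 417.]), array([455., 238.]), 0.11, 0.35)
[-0.7 -0.8  0.3]
```

View pics/w9.png

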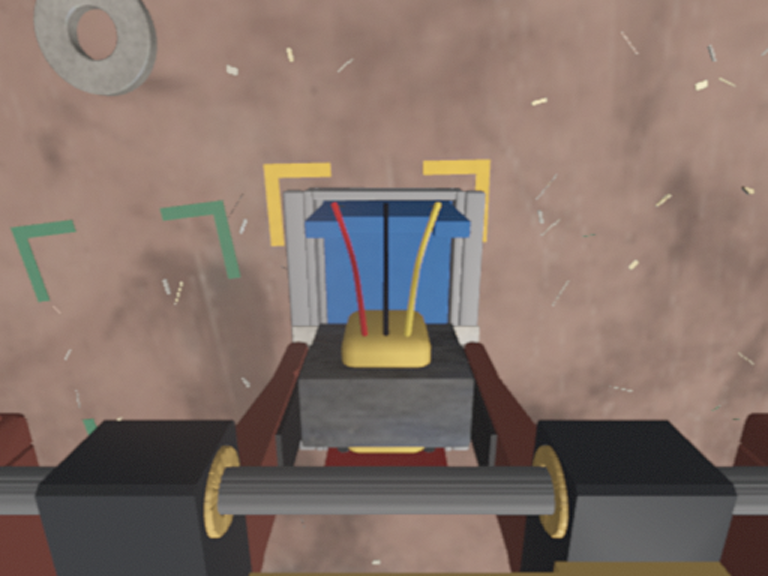

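The transformer is centred over the tray with the tray walls visible on both sides (inner walls at columns ~323 and ~452). The blue upright is behind its wires at row ~215. I'll lower it.

```bash
python3 -m creep '[{"translation":[-1,-1,20],"angular":[0,0,0],"jaw":0},{"translation":[-1,-1,45],"angular":[0,0,0],"jaw":0},{"translation":[-1,-1,65],"angular":[0,0,0],"jaw":0},{"translation":[-1,-1,78],"angular":[0,0,0],"jaw":0},{"translation":[-1,-1,86],"angular":[0,0,0],"jaw":0},{"translation":[-1,-1,92],"angular":[0,0,0],"jaw":0},{"translation":[-1,-1,97],"angular":[0,0,0],"jaw":0},{"translation":[-1,-1,97],"angular":[0,0,0],"jaw":0}]'
python3 -c "
from h import *
st()"
```

```text
t: 21.7
ee_pos: [589.8, -250.2, 29.7]
orientation: [-3.136, 0.181, 0.0]
ft_force: [0.2, -0.5, -4.4]
width: 55.9
grasp_force: 30.0
t 21.70 ee [ 589.8 -250.2   29.7] yaxis [-0.115 -0.993 -0.   ] z [-0.  0. -1.] f [ 0.2 -0.5 -4.4] w 55.9 g 30.0 q [-0.42  0.7   1.68 -0.    0.76  1.27]
```

```bash
python3 -m creep '[{"translation":[0,0,2],"angular":[0,0,0],"jaw":0},{"translation":[0,0,4],"angular":[0,0,0],"jaw":0},{"translation":[0,0,4],"angular":[0,0,0],"jaw":0.82},{"translation":[0,0,4],"angular":[0,0,0],"jaw":0.82},{"translation":[0,0,4],"angular":[0,0,0],"jaw":0.82},{"translation":[0,0,4],"angular":[0,0,0],"jaw":0.82},{"translation":[0,0,-30],"angular":[0,0,0],"jaw":0.82},{"translation":[0,0,-80],"angular":[0,0,0],"jaw":0.82}]'
python3 -c "
from h import *
st(); print(tool([500,40,230]))"
```

```text
t: 22.7
ee_pos: [588.6, -249.7, 108.9]
orientation: [-3.135, 0.181, 0.006]
ft_force: [0.4, -0.2, 0.9]
width: 72.2
grasp_force: 0.0
t 22.70 ee [ 588.6 -249.7  108.9] yaxis [-0.115 -0.993 -0.001] z [-0.004  0.002 -1.   ] f [ 0.4 -0.2  0.9] w 72.2 g 0.0 q [-0.42  0.58  1.66 -0.    0.9   1.27]
[-121.75765586 -277.73776518 -120.32289121]
```

```bash
python3 -m creep '[{"translation":[-5,-30,-40],"angular":[0,0,0],"jaw":1},{"translation":[-15,-80,-71],"angular":[0,0,-0.06],"jaw":1},{"translation":[-25,-130,-71],"angular":[0,0,-0.115],"jaw":1},{"translation":[-35,-180,-71],"angular":[0,0,-0.115],"jaw":1},{"translation":[-45,-230,-71],"angular":[0,0,-0.115],"jaw":1},{"translation":[-52,-270,-71],"angular":[0,0,-0.115],"jaw":1},{"translation":[-56,-295,-71],"angular":[0,0,-0.115],"jaw":1},{"translation":[-56,-295,-71],"angular":[0,0,-0.115],"jaw":1}]'
python3 - <<'E'
from h import *
st(); im=save('wrist','w10.png',scale=1.5); h=cv2.cvtColor(im,cv2.COLOR_BGR2HSV)
print(ctrl.look_for('wrist','small_center')[:2], ctrl.look_for('wrist','sink_center')[:2],ctrl.look_for('wrist','rail_center')[:2])
roi=(250,130,540,380)
def comps(m,mn):
    n,l,s,c=cv2.connectedComponentsWithStats(m)
    for i in range(1,n):
        x,y=c[i]
        if s[i][4]>mn and roi[0]<x<roi[2] and roi[1]<y<roi[3]: print(s[i].tolist(),cv2.minAreaRect(np.argwhere(l==i)[:,::-1].astype(np.float32)))
print('yellow');comps(cv2.inRange(h,(20,110,90),(35,255,255)),100)
print('dark');comps(cv2.inRange(h,(0,0,0),(180,90,115)),300)
print('white');comps(cv2.inRange(h,(0,0,175),(180,50,255)),60)
E
```

```text
t: 23.7
ee_pos: [567.9, 50.7, 180.7]
orientation: [-3.142, -0.004, -0.0]
ft_force: [-0.5, 0.1, -1.3]
width: 87.7
grasp_force: 0.0
t 23.70 ee [567.9  50.7 180.7] yaxis [ 0.003 -1.    -0.   ] z [ 0.  0. -1.] f [-0.5  0.1 -1.3] w 87.7 g 0.0 q [0.07 0.4  1.79 0.   0.96 1.64]
[{'rect': [227.3, 124.5, 284.0, 197.7], 'score': 0.9}] [] [{'rect': [123.8, 101.9, 171.7, 283.1], 'score': 0.66}, {'rect': [315.9, 94.7, 454.7, 255.2], 'score': 0.58}]
yellow
[362, 190, 36, 70, 655] ((388.7172546386719, 229.14163208007812), (31.257261276245117, 73.31595611572266), 22.47943687438965)
[373, 284, 32, 11, 181] ((388.811767578125, 289.3511047363281), (6.146160125732422, 31.555286407470703), 77.00537872314453)
dark
[349, 240, 63, 44, 1207] ((381.3003234863281, 264.3458557128906), (35.531517028808594, 64.02501678466797), 76.32868957519531)
white
[411, 239, 16, 25, 251] ((418.58050537109375, 250.8756103515625), (23.187889099121094, 12.36221694946289), 77.90524291992188)
[342, 256, 9, 24, 120] ((346.0, 267.5), (23.0, 8.0), 90.0)
```

```bash
python3 -m creep '[{"translation":[0,0,0],"angular":[0,0,-0.12],"jaw":1},{"translation":[0,0,0],"angular":[0,0,-0.22],"jaw":1},{"translation":[0,0,0],"angular":[0,0,-0.22],"jaw":1},{"translation":[0,0,0],"angular":[0,0,-0.22],"jaw":1},{"translation":[0,0,0],"angular":[0,0,-0.22],"jaw":1},{"translation":[0,0,0],"angular":[0,0,-0.22],"jaw":1},{"translation":[0,0,0],"angular":[0,0,-0.22],"jaw":1},{"translation":[0,0,0],"angular":[0,0,-0.22],"jaw":1}]'
python3 - <<'E'
from h import *
st(); im=save('wrist','w11.png',scale=1.5); h=cv2.cvtColor(im,cv2.COLOR_BGR2HSV); g=cv2.cvtColor(im,cv2.COLOR_BGR2GRAY)
roi=(250,130,540,380)
def comps(m,mn):
    n,l,s,c=cv2.connectedComponentsWithStats(m)
    for i in range(1,n):
        x,y=c[i]
        if s[i][4]>mn and roi[0]<x<roi[2] and roi[1]<y<roi[3]: print(s[i].tolist(),cv2.minAreaRect(np.argwhere(l==i)[:,::-1].astype(np.float32)))
print('yellow');comps(cv2.inRange(h,(20,110,90),(35,255,255)),100)
print('dark');comps(cv2.inRange(h,(0,0,0),(180,90,115)),300)
print('white');comps(cv2.inRange(h,(0,0,175),(180,50,255)),60)
for u in (360,365,400,410): print(u,[int(v) for v in g[230:304:2,u]])
for v in (262,272,278): print(v,[int(x) for x in g[v,330:440:2]])
E
```

```text
t: 24.9
ee_pos: [568.1, 49.3, 180.7]
orientation: [-3.123, -0.344, 0.0]
ft_force: [0.2, -0.4, -0.0]
width: 88.1
grasp_force: 0.0
t 24.90 ee [568.1  49.3 180.7] yaxis [ 0.218 -0.976 -0.   ] z [-0.  0. -1.] f [ 0.2 -0.4 -0. ] w 88.1 g 0.0 q [0.07 0.4  1.79 0.   0.96 1.42]
yellow
[363, 192, 40, 64, 651] ((382.4700012207031, 223.427734375), (35.124141693115234, 65.43556213378906), 4.0141754150390625)
[366, 286, 32, 7, 175] ((381.5520324707031, 289.4054870605469), (5.884854316711426, 31.052783966064453), 87.87889862060547)
dark
[348, 245, 65, 33, 922] ((378.59893798828125, 255.39532470703125), (29.319683074951172, 65.41404724121094), 77.07400512695312)
white
[412, 247, 12, 23, 211] ((417.5, 258.0), (22.0, 11.0), 90.0)
[340, 248, 10, 23, 158] ((344.5, 259.0), (22.0, 9.0), 90.0)
360 [138, 138, 136, 136, 137, 136, 136, 139, 96, 58, 61, 63, 63, 66, 97, 108, 107, 115, 112, 112, 113, 112, 114, 116, 120, 120, 123, 119, 124, 132, 132, 132, 129, 130, 128, 130, 129]
365 [138, 138, 139, 139, 136, 121, 110, 108, 111, 126, 142, 148, 131, 75, 91, 106, 111, 110, 108, 111, 112, 114, 118, 119, 121, 122, 1
[... 563 characters left out ...]
 114, 112, 111, 110, 111, 110, 110, 112, 113, 112, 113, 115, 116, 114, 124, 186, 218, 216, 215, 191, 149, 137, 139, 139, 139, 139, 137, 137]
272 [136, 136, 137, 137, 136, 138, 138, 139, 136, 119, 111, 113, 114, 115, 112, 112, 112, 115, 114, 115, 114, 114, 116, 118, 117, 114, 111, 112, 112, 113, 112, 110, 111, 112, 111, 109, 109, 109, 108, 111, 112, 110, 121, 132, 133, 134, 134, 135, 136, 136, 136, 135, 135, 134, 135]
278 [134, 133, 136, 137, 139, 138, 139, 137, 137, 124, 113, 118, 118, 119, 120, 120, 119, 120, 122, 123, 121, 120, 122, 121, 119, 118, 117, 114, 113, 116, 115, 113, 111, 113, 112, 112, 116, 116, 114, 114, 115, 113, 123, 131, 131, 131, 131, 129, 129, 129, 130, 129, 128, 128, 129]
```

```bash
python3 - <<'E'
from h import *
o=ctrl.get_obs(); Rm=R.from_rotvec(o['orientation']).as_matrix()
def loc(uv,z): 
    W=px2w('wrist',np.array(uv)/1.5,z); return ((W-o['ee_pos'])@Rm)[:,:2].round(1).tolist()
print(loc([(348.5,257),(413,257),(413,286),(348.5,286)],40),loc([(340,247),(424,247),(340,270),(424,270)],2))
E
```

```text
[[9.2, -25.3], [9.2, 18.0], [-11.2, 18.3], [-11.2, -25.8]] [[7.6, -34.6], [7.6, 28.5], [-10.3, -35.1], [-10.3, 28.9]]
```

```bash
python3 -m creep '[{"translation":[-1,-3.5,50],"angular":[0,0,0],"jaw":1},{"translation":[-1,-3.5,100],"angular":[0,0,0],"jaw":1},{"translation":[-1,-3.5,145],"angular":[0,0,0],"jaw":1},{"translation":[-1,-3.5,166],"angular":[0,0,0],"jaw":1},{"translation":[-1,-3.5,166],"angular":[0,0,0],"jaw":0.3},{"translation":[-1,-3.5,166],"angular":[0,0,0],"jaw":0.3},{"translation":[-1,-3.5,166],"angular":[0,0,0],"jaw":0.3},{"translation":[-1,-3.5,166],"angular":[0,0,0],"jaw":0.3}]'
python3 -m creep '[{"translation":[0,0,0],"angular":[0,0,0],"jaw":0},{"translation":[0,0,0],"angular":[0,0,0],"jaw":0},{"translation":[0,0,0],"angular":[0,0,0],"jaw":0},{"translation":[0,0,0],"angular":[0,0,0],"jaw":0},{"translation":[0,0,-20],"angular":[0,0,0],"jaw":0},{"translation":[0,0,-60],"angular":[0,0,0],"jaw":0},{"translation":[0,0,-120],"angular":[0,0,0],"jaw":0},{"translation":[0,0,-125],"angular":[0,0,0],"jaw":0}]'
python3 - <<'E'
from h import *
st(); print(tool(tr(-44,0,140,(560,-247.4),-6.6)).round(1))
E
```

```text
t: 25.95
ee_pos: [567.1, 52.5, 15.8]
orientation: [3.123, 0.345, 0.003]
ft_force: [0.4, -0.1, 0.3]
width: 51.4
grasp_force: 0.0
t: 26.95
ee_pos: [569.2, 52.7, 144.8]
orientation: [3.122, 0.344, 0.013]
ft_force: [0.8, -0.0, -2.0]
width: 44.8
grasp_force: 29.9
t 26.95 ee [569.2  52.7 144.8] yaxis [ 0.218 -0.976  0.001] z [ 0.009  0.001 -1.   ] f [ 0.8 -0.  -2. ] w 44.8 g 29.9 q [0.07 0.44 1.81 0.   0.88 1.42]
[-116.   276.4    4.1]
```

```bash
python3 -m creep '[{"translation":[-20,50,0],"angular":[0,0,0.1],"jaw":0},{"translation":[-40,100,0],"angular":[0,0,0.2],"jaw":0},{"translation":[-63,150,0],"angular":[0,0,0.3],"jaw":0},{"translation":[-84,200,0],"angular":[0,0,0.335],"jaw":0},{"translation":[-105,250,0],"angular":[0,0,0.335],"jaw":0},{"translation":[-116,276,0],"angular":[0,0,0.335],"jaw":0},{"translation":[-116,276,4],"angular":[0,0,0.335],"jaw":0},{"translation":[-116,276,4],"angular":[0,0,0.335],"jaw":0}]'
python3 - <<'E'
from h import *
st(); im=save('wrist','w12.png',scale=1.5); g=cv2.cvtColor(im,cv2.COLOR_BGR2GRAY)
c=(560,-247.4);yw=-6.6
for y in (58,-58,46,-46,41,-41):
    print(y,fit_edge('wrist',g,tr(-20,y,22,c,yw),tr(60,y,22,c,yw),w=6))
print(tool(tr(-44,0,29,c,yw)).round(1))
E
```

```text
t: 27.95
ee_pos: [512.5, -241.2, 134.8]
orientation: [-3.135, 0.181, 0.003]
ft_force: [0.1, 1.0, -2.8]
width: 44.9
grasp_force: 29.9
t 27.95 ee [ 512.5 -241.2  134.8] yaxis [-0.115 -0.993 -0.001] z [-0.002  0.001 -1.   ] f [ 0.1  1.  -2.8] w 44.9 g 29.9 q [-0.46  0.46  1.82  0.    0.87  1.22]
58 (array([291., 238.]), array([282.,  94.]), -0.84, -0.06)
-58 (array([484., 238.]), array([494.,  94.]), 1.54, -0.3)
46 (array([311., 238.]), array([304.,  94.]), 1.27, -0.09)
-46 (array([464., 238.]), array([472.,  94.]), 1.25, -0.15)
41 (array([319., 238.]), array([313.,  94.]), 0.4, 0.0)
-41 (array([456., 238.]), array([463.,  94.]), 0.62, -0.13)
[  3.8   1.1 106. ]
```

```bash
python3 -m creep '[{"translation":[3.8,0.5,30],"angular":[0,0,0],"jaw":0},{"translation":[3.8,0.5,60],"angular":[0,0,0],"jaw":0},{"translation":[3.8,0.5,80],"angular":[0,0,0],"jaw":0},{"translation":[3.8,0.5,92],"angular":[0,0,0],"jaw":0},{"translation":[3.8,0.5,98],"angular":[0,0,0],"jaw":0},{"translation":[3.8,0.5,102],"angular":[0,0,0],"jaw":0},{"translation":[3.8,0.5,102],"angular":[0,0,0],"jaw":0},{"translation":[3.8,0.5,102],"angular":[0,0,0],"jaw":0}]'
python3 -c "
from h import *
st()"
```

```text
t: 29.0
ee_pos: [517.4, -243.4, 34.2]
orientation: [3.136, -0.181, 0.001]
ft_force: [0.1, -0.3, -2.4]
width: 44.6
grasp_force: 29.9
t 29.00 ee [ 517.4 -243.4   34.2] yaxis [-0.115 -0.993  0.   ] z [ 0.001 -0.    -1.   ] f [ 0.1 -0.3 -2.4] w 44.6 g 29.9 q [-0.46  0.62  1.84  0.    0.68  1.23]
```

```bash
python3 -m creep '[{"translation":[0,0,3],"angular":[0,0,0],"jaw":0},{"translation":[0,0,5],"angular":[0,0,0],"jaw":0},{"translation":[0,0,5],"angular":[0,0,0],"jaw":0.68},{"translation":[0,0,5],"angular":[0,0,0],"jaw":0.68},{"translation":[0,0,5],"angular":[0,0,0],"jaw":0.68},{"translation":[0,0,-20],"angular":[0,0,0],"jaw":0.68},{"translation":[0,0,-70],"angular":[0,0,0],"jaw":0.68},{"translation":[0,0,-120],"angular":[0,0,0],"jaw":1}]'
python3 - <<'E'
from h import *
st()
for c in ('side','scene'):
    im=ctrl.get_image(c)
    for d in ctrl.look_for(c,'rail_center'):
        r=d['rect']; print(c,round(d['score'],2),np.round(r),px2w(c,[(r[0]+r[2])/2,(r[1]+r[3])/2],11)[0].round())
print(tool([535,225,200]).round(1))
E
```

```text
t: 30.0
ee_pos: [516.7, -243.0, 154.6]
orientation: [-3.136, 0.181, 0.002]
ft_force: [0.4, -0.8, 0.5]
width: 66.8
grasp_force: 0.0
t 30.00 ee [ 516.7 -243.   154.6] yaxis [-0.115 -0.993 -0.   ] z [-0.001  0.    -1.   ] f [ 0.4 -0.8  0.5] w 66.8 g 0.0 q [-0.46  0.43  1.8  -0.    0.91  1.23]
side 0.89 [245. 167. 297. 185.] [550. 156.  11.]
scene 0.91 [191. 176. 229. 201.] [571. 169.  11.]
[ -36.4 -467.3  -45.8]
```

The rail has been knocked aside: it moved about (+18,−31) mm in the side view. I'll hover there and locate it afresh.

```bash
python3 -m creep '[{"translation":[-2,-50,-50],"angular":[0,0,0],"jaw":1},{"translation":[-4,-110,-95],"angular":[0,0,0],"jaw":1},{"translation":[-7,-170,-95],"angular":[0,0,0],"jaw":1},{"translation":[-10,-230,-95],"angular":[0,0,0],"jaw":1},{"translation":[-12,-290,-95],"angular":[0,0,0],"jaw":1},{"translation":[-14,-350,-95],"angular":[0,0,0],"jaw":1},{"translation":[-16,-410,-95],"angular":[0,0,0],"jaw":1},{"translation":[-18,-439,-95],"angular":[0,0,0],"jaw":1}]'
python3 - <<'E'
from h import *
st(); im=save('wrist','w13.png',scale=1.5); 
print(ctrl.look_for('wrist','rail_center'),ctrl.look_for('wrist','sink_center'))
h=cv2.cvtColor(im,cv2.COLOR_BGR2HSV); m=cv2.inRange(h,(0,0,0),(180,255,75)); m=cv2.morphologyEx(m,cv2.MORPH_CLOSE,np.ones((5,5)))
n,l,s,c=cv2.connectedComponentsWithStats(m)
for i in range(1,n):
    if s[i][4]>1500 and c[i][1]<420:
        r=cv2.minAreaRect(np.argwhere(l==i)[:,::-1].astype(np.float32)); q=cv2.boxPoints(r); W=px2w('wrist',q/1.5,22)
        print(s[i].tolist(),r,W[:,:2].round(1).tolist(),W.mean(0).round(1))
E
```

```text
t: 31.2
ee_pos: [548.6, 197.7, 246.5]
orientation: [3.136, -0.177, -0.005]
ft_force: [-0.4, -0.8, -0.2]
width: 87.2
grasp_force: 0.0
t 31.20 ee [548.6 197.7 246.5] yaxis [-0.113 -0.994  0.001] z [-0.003 -0.001 -1.   ] f [-0.4 -0.8 -0.2] w 87.2 g 0.0 q [0.33 0.34 1.7  0.   1.11 2.01]
[{'rect': [255.1, 81.3, 291.7, 244.8], 'score': 0.83}] []
[379, 122, 60, 240, 5772] ((406.5365905761719, 241.67074584960938), (37.4362907409668, 236.87564086914062), 6.34019136428833) [[443.4, 217.5], [643.5, 172.8], [637.2, 144.0], [435.3, 183.9]] [539.8 179.5  22. ]
```

```bash
python3 -m creep '[{"translation":[-7,19,30],"angular":[0,0,0.094],"jaw":0.75},{"translation":[-7,19,90],"angular":[0,0,0.094],"jaw":0.75},{"translation":[-7,19,140],"angular":[0,0,0.094],"jaw":0.75},{"translation":[-7,19,140],"angular":[0,0,0.094],"jaw":0.75},{"translation":[-7,19,140],"angular":[0,0,0.094],"jaw":0.75},{"translation":[-7,19,140],"angular":[0,0,0.094],"jaw":0.75},{"translation":[-7,19,140],"angular":[0,0,0.094],"jaw":0.75},{"translation":[-7,19,140],"angular":[0,0,0.094],"jaw":0.75}]'
python3 - <<'E'
from h import *
st(); im=save('wrist','w14.png',scale=1.5); 
h=cv2.cvtColor(im,cv2.COLOR_BGR2HSV); o=ctrl.get_obs(); Rm=R.from_rotvec(o['orientation']).as_matrix()
for th in (70,85,95):
  m=cv2.inRange(h,(0,0,0),(180,255,th)); m=cv2.morphologyEx(m,cv2.MORPH_CLOSE,np.ones((5,5)))
  n,l,s,c=cv2.connectedComponentsWithStats(m)
  for i in range(1,n):
    if s[i][4]>3000 and 280<c[i][0]<500:
        r=cv2.minAreaRect(np.argwhere(l==i)[:,::-1].astype(np.float32)); q=cv2.boxPoints(r); W=px2w('wrist',q/1.5,22)
        print(th,s[i].tolist(),q.round().tolist(),((W-o['ee_pos'])@Rm)[:,:2].round(1).tolist())
g=cv2.cvtColor(im,cv2.COLOR_BGR2GRAY)
for v in (150,200,250,300): print(v,[int(x) for x in g[v,320:460:4]])
E
```

```text
t: 32.35
ee_pos: [541.0, 177.2, 109.7]
orientation: [-3.124, 0.328, -0.002]
ft_force: [-0.9, 0.0, -0.7]
width: 65.7
grasp_force: 0.0
t 32.35 ee [541.  177.2 109.7] yaxis [-0.208 -0.978 -0.001] z [ 0.002  0.    -1.   ] f [-0.9  0.  -0.7] w 65.7 g 0.0 q [ 0.3   0.5   1.83 -0.    0.82  2.08]
70 [351, 101, 65, 346, 7267] [[351.0, 101.0], [415.0, 101.0], [415.0, 446.0], [351.0, 446.0]] [[102.2, -17.4], [102.2, 14.6], [-100.8, 18.5], [-100.8, -22.0]]
85 [0, 101, 768, 475, 80753] [[-41.0, 510.0], [394.0, 56.0], [808.0, 453.0], [373.0, 907.0]] [[-150.9, -284.4], [122.5, 4.0], [-106.4, 268.9], [-633.2, -13.0]]
95 [0, 101, 768, 475, 91575] [[0.0, 575.0], [0.0, 101.0], [767.0, 101.0], [767.0, 575.0]] [[-207.1, -271.0], [102.3, -192.9], [102.1, 190.8], [-207.6, 268.1]]
150 [143, 145, 142, 144, 142, 145, 144, 145, 70, 52, 70, 64, 71, 73, 65, 74, 71, 65, 70, 72, 75, 78, 84, 45, 93, 149, 148, 145, 143, 142, 141, 141, 140, 140, 138]
200 [141, 140, 138, 139, 138, 139, 140, 142, 93, 58, 60, 63, 67, 67, 71, 78, 79, 81, 80, 86, 84, 80, 80, 56, 102, 139, 138, 138, 137, 138, 139, 138, 137, 137, 136]
250 [139, 139, 141, 140, 140, 140, 141, 139, 127, 81, 70, 80, 72, 85, 82, 77, 89, 89, 81, 78, 82, 80, 73, 54, 131, 144, 144, 144, 145, 142, 143, 142, 140, 139, 139]
300 [136, 138, 140, 140, 138, 137, 139, 139, 140, 81, 61, 58, 60, 58, 58, 65, 66, 66, 70, 69, 68, 67, 60, 70, 129, 136, 135, 134, 131, 132, 131, 133, 133, 134, 132]
```

```bash
python3 -m creep '[{"translation":[-1.5,-1.5,40],"angular":[0,0,0],"jaw":0.75},{"translation":[-1.5,-1.5,80],"angular":[0,0,0],"jaw":0.75},{"translation":[-1.5,-1.5,100],"angular":[0,0,0],"jaw":0.75},{"translation":[-1.5,-1.5,106],"angular":[0,0,0],"jaw":0.75},{"translation":[-1.5,-1.5,106],"angular":[0,0,0],"jaw":0.3},{"translation":[-1.5,-1.5,106],"angular":[0,0,0],"jaw":0.3},{"translation":[-1.5,-1.5,106],"angular":[0,0,0],"jaw":0.3},{"translation":[-1.5,-1.5,106],"angular":[0,0,0],"jaw":0.3}]'
python3 -m creep '[{"translation":[0,0,0],"angular":[0,0,0],"jaw":0},{"translation":[0,0,0],"angular":[0,0,0],"jaw":0},{"translation":[0,0,0],"angular":[0,0,0],"jaw":0},{"translation":[0,0,0],"angular":[0,0,0],"jaw":0},{"translation":[0,0,-20],"angular":[0,0,0],"jaw":0},{"translation":[0,0,-70],"angular":[0,0,0],"jaw":0},{"translation":[0,0,-130],"angular":[0,0,0],"jaw":0},{"translation":[0,0,-177],"angular":[0,0,0],"jaw":0}]'
python3 - <<'E'
from h import *
st(); print(tool(tr(0,0,180,(560,-246.8),-6.6)).round(1))
E
```

```text
t: 33.4
ee_pos: [539.9, 178.8, 3.5]
orientation: [-3.124, 0.328, -0.002]
ft_force: [-0.8, -0.5, 4.8]
width: 34.9
grasp_force: 30.0
t: 34.4
ee_pos: [539.6, 178.8, 183.2]
orientation: [-3.123, 0.328, -0.003]
ft_force: [0.5, 0.4, -0.9]
width: 35.0
grasp_force: 30.0
t 34.40 ee [539.6 178.8 183.2] yaxis [-0.208 -0.978 -0.001] z [ 0.002  0.001 -1.   ] f [ 0.5  0.4 -0.9] w 35.0 g 30.0 q [0.3  0.39 1.79 0.   0.96 2.08]
[108.4 412.1   2.9]
```

```bash
python3 -m creep '[{"translation":[15,58,0],"angular":[0,0,-0.05],"jaw":0},{"translation":[30,116,0],"angular":[0,0,-0.094],"jaw":0},{"translation":[45,174,0],"angular":[0,0,-0.094],"jaw":0},{"translation":[60,232,0],"angular":[0,0,-0.094],"jaw":0},{"translation":[76,290,0],"angular":[0,0,-0.094],"jaw":0},{"translation":[92,350,0],"angular":[0,0,-0.094],"jaw":0},{"translation":[108,405,0],"angular":[0,0,-0.094],"jaw":0},{"translation":[108.4,412,0],"angular":[0,0,-0.094],"jaw":0}]'
python3 -m creep '[{"translation":[0,0,20],"angular":[0,0,0],"jaw":0},{"translation":[0,0,30],"angular":[0,0,0],"jaw":0},{"translation":[0,0,30],"angular":[0,0,0],"jaw":0},{"translation":[0,0,30],"angular":[0,0,0],"jaw":0},{"translation":[0,0,30],"angular":[0,0,0],"jaw":0},{"translation":[0,0,30],"angular":[0,0,0],"jaw":0},{"translation":[0,0,30],"angular":[0,0,0],"jaw":0},{"translation":[0,0,30],"angular":[0,0,0],"jaw":0}]'
python3 - <<'E'
from h import *
st(); im=save('wrist','w15.png',scale=1.5); g=cv2.cvtColor(im,cv2.COLOR_BGR2GRAY); h=cv2.cvtColor(im,cv2.COLOR_BGR2HSV)
o=ctrl.get_obs(); Rm=R.from_rotvec(o['orientation']).as_matrix()
def loc(uv,z): 
    W=px2w('wrist',np.atleast_2d(uv)/1.5,z); return ((W-o['ee_pos'])@Rm)[:,:2].round(1).tolist()
m=cv2.inRange(h,(100,110,40),(125,255,255)); n,l,s,c=cv2.connectedComponentsWithStats(m)
for i in range(1,n):
    if s[i][4]>200: print('blue',s[i].tolist(),c[i].round())
# rows of blue
for v in range(0,400,15):
    u=np.nonzero(m[v])[0]; 
    if len(u)>3: print(v,u.min(),u.max(),end=' | ')
print()
mr=((h[:,:,1]>120)&((h[:,:,0]<8)|(h[:,:,0]>172))).astype(np.uint8); n,l,s,c=cv2.connectedComponentsWithStats(mr)
print('red',[s[i].tolist() for i in range(1,n) if s[i][4]>200])
c0=(560,-246.8); yw=-6.6
print('expected ear tops', w2px('wrist',[tr(76.5+4,37.5,82,c0,yw),tr(76.5+4,-37.5,82,c0,yw),tr(76.5-4,37.5,82,c0,yw),tr(76.5-4,20.5,82,c0,yw)])*1.5)
zr=o['ee_pos'][2]-3.5+22
e=o['ee_pos']; X=Rm[:,0];Y=Rm[:,1]
P=lambda x,y:(e+x*X+y*Y)*[1,1,0]+[0,0,zr]
print('rail exp',w2px('wrist',[P(110,-18),P(110,18),P(20,-18),P(20,18)])*1.5)
for v in (130,160,200,240): print(v,[int(x) for x in g[v,310:462:4]])
for u in (375,385,395): print(u,[int(x) for x in g[0:140:4,u]])
E
```

```text
t: 35.4
ee_pos: [559.8, -250.3, 180.8]
orientation: [3.135, -0.187, 0.003]
ft_force: [-0.0, -0.4, -1.9]
width: 34.7
grasp_force: 30.0
t: 36.4
ee_pos: [559.8, -246.8, 149.7]
orientation: [3.136, -0.181, 0.0]
ft_force: [0.1, -0.4, -1.1]
width: 35.1
grasp_force: 30.0
t 36.40 ee [ 559.8 -246.8  149.7] yaxis [-0.115 -0.993  0.   ] z [ 0. -0. -1.] f [ 0.1 -0.4 -1.1] w 35.1 g 30.0 q [-0.43  0.49  1.71  0.    0.94  1.25]
blue [436, 148, 32, 144, 1407] [446. 205.]
150 314 467 | 165 440 451 | 180 440 450 | 195 439 449 | 210 446 449 | 255 437 447 | 270 437 446 | 285 437 445 | 
red [[434, 293, 12, 56, 521], [0, 415, 37, 50, 1062], [0, 516, 67, 60, 2431], [459, 517, 16, 54, 267]]
expected ear tops [[306.6471333  146.41209416]
 [465.04332027 146.33979534]
 [307.51752246 163.89923055]
 [343.03487296 163.8818409 ]]
rail exp [[321.70577332  38.60099236]
 [451.88294466  38.57624433]
 [333.00543119 338.18222021]
 [440.26220873 338.09971567]]
130 [152, 151, 148, 145, 102, 69, 67, 42, 68, 85, 84, 73, 68, 72, 74, 73, 72, 71, 69, 71, 69, 69, 69, 72, 71, 75, 78, 81, 82, 83, 37, 54, 73, 124, 157, 157, 158, 1
[... 296 characters left out ...]
7, 76, 35, 65, 66, 126, 125, 84, 172, 185]
240 [180, 156, 180, 151, 177, 151, 68, 67, 51, 75, 72, 71, 74, 72, 74, 78, 79, 82, 83, 86, 89, 88, 85, 84, 86, 89, 90, 86, 86, 63, 50, 70, 190, 229, 142, 104, 191, 154]
375 [135, 135, 135, 135, 138, 140, 142, 144, 144, 146, 147, 149, 148, 148, 148, 147, 147, 150, 71, 74, 77, 80, 77, 74, 74, 66, 59, 70, 74, 72, 73, 71, 72, 69, 65]
385 [137, 137, 140, 142, 143, 146, 147, 148, 147, 149, 149, 147, 146, 144, 144, 146, 148, 152, 76, 75, 71, 71, 74, 70, 67, 68, 60, 66, 65, 70, 73, 71, 69, 70, 74]
395 [141, 142, 142, 143, 145, 146, 146, 145, 145, 148, 147, 145, 143, 143, 145, 147, 150, 153, 74, 76, 85, 94, 80, 74, 71, 68, 66, 65, 71, 70, 72, 69, 69, 69, 66]
```

```bash
python3 -m creep '[{"translation":[0,2.3,20],"angular":[0,0,0],"jaw":0},{"translation":[0,2.3,40],"angular":[0,0,0],"jaw":0},{"translation":[0,2.3,56],"angular":[0,0,0],"jaw":0},{"translation":[0,2.3,56],"angular":[0,0,0],"jaw":0},{"translation":[0,2.3,56],"angular":[0,0,0],"jaw":0},{"translation":[0,2.3,56],"angular":[0,0,0],"jaw":0},{"translation":[0,2.3,56],"angular":[0,0,0],"jaw":0},{"translation":[0,2.3,56],"angular":[0,0,0],"jaw":0}]'
python3 - <<'E'
from h import *
st(); im=save('wrist','w16.png',scale=1.5); h=cv2.cvtColor(im,cv2.COLOR_BGR2HSV)
o=ctrl.get_obs(); Rm=R.from_rotvec(o['orientation']).as_matrix()
e=o['ee_pos']; X=Rm[:,0];Y=Rm[:,1]
P=lambda x,y,z:(e+x*X+y*Y)*[1,1,0]+[0,0,z]
L=lambda uv,z:(((px2w('wrist',np.atleast_2d(uv)/1.5,z)-e)@Rm)[:,:2]).round(1).tolist()
zr=e[2]-3.5+22
m=cv2.inRange(h,(100,110,40),(125,255,255)); mk=cv2.inRange(h,(0,0,0),(180,255,100))
mr=((h[:,:,1]>120)&((h[:,:,0]<8)|(h[:,:,0]>172))).astype(np.uint8)
def runs(a):
    d=np.diff(np.r_[0,(a>0).astype(int),0]); s=np.nonzero(d==1)[0]; t=np.nonzero(d==-1)[0]; return [(int(i),int(j)) for i,j in zip(s,t) if j-i>2]
print('ear exp',w2px('wrist',[P(80.5,-37.5,82),P(80.5,37.5,82),P(72.5,-37.5,82),P(72.5,37.5,82)])*1.5)
for v in range(100,340,15): print(v,'blue',runs(m[v,250:520]),'black',runs(mk[v,250:520]),'red',runs(mr[v,250:520]))
E
```

```text
t: 37.45
ee_pos: [559.7, -249.2, 94.1]
orientation: [3.136, -0.181, 0.001]
ft_force: [-0.5, 0.1, -0.3]
width: 34.6
grasp_force: 30.0
t 37.45 ee [ 559.7 -249.2   94.1] yaxis [-0.115 -0.993  0.   ] z [ 0.001 -0.    -1.   ] f [-0.5  0.1 -0.3] w 34.6 g 30.0 q [-0.44  0.57  1.73 -0.    0.84  1.25]
ear exp [[281.9033322  148.5172038 ]
 [490.87492548 148.43833029]
 [283.40063314 171.47976806]
 [489.36245178 171.39113121]]
100 blue [] black [(75, 192)] red []
115 blue [] black [(76, 191)] red []
130 blue [] black [(77, 191)] red []
145 blue [] black [(78, 190)] red []
160 blue [(35, 78), (192, 237)] black [(78, 192)] red []
175 blue [(63, 78), (190, 210)] black [(79, 163), (166, 190), (212, 215)] red []
190 blue [(63, 79), (190, 210)] black [(79, 134), (137, 151), (153, 185), (211, 214)] red []
205 blue [(64, 79), (189, 209)] black [(80, 189), (210, 213)] red []
220 blue [(65, 80), (189, 208)] black [(81, 188)] red []
235 blue [] black [(73, 139), (140, 189), (209, 212)] red []
250 blue [] black [(80, 146), (149, 189), (208, 211)] red []
265 blue [(204, 207)] black [(81, 168), (174, 188)] red []
280 blue [(194, 206)] black [(81, 188)] red []
295 blue [(193, 205)] black [(82, 186)] red []
310 blue [(69, 83), (186, 204)] black [(84, 117), (121, 135), (137, 185)] red []
325 blue [] black [(85, 99), (101, 185)] red [(67, 84), (185, 204)]
```

```bash
python3 -m creep '[{"translation":[0,0.3,5],"angular":[0,0,0],"jaw":0},{"translation":[0,0.3,9],"angular":[0,0,0],"jaw":0},{"translation":[0,0.3,12],"angular":[0,0,0],"jaw":0},{"translation":[0,0.3,15],"angular":[0,0,0],"jaw":0},{"translation":[0,0.3,17],"angular":[0,0,0],"jaw":0},{"translation":[0,0.3,19],"angular":[0,0,0],"jaw":0},{"translation":[0,0.3,20],"angular":[0,0,0],"jaw":0},{"translation":[0,0.3,20],"angular":[0,0,0],"jaw":0}]'
python3 -c "
from h import *
st()"
```

```text
t: 38.5
ee_pos: [559.5, -249.4, 73.7]
orientation: [-3.136, 0.181, 0.0]
ft_force: [-0.3, -0.6, -1.6]
width: 34.9
grasp_force: 30.0
t 38.50 ee [ 559.5 -249.4   73.7] yaxis [-0.115 -0.993 -0.   ] z [-0.  0. -1.] f [-0.3 -0.6 -1.6] w 34.9 g 30.0 q [-0.44  0.6   1.74 -0.    0.8   1.25]
```

```bash
python3 -m creep '[{"translation":[0,0,1.5],"angular":[0,0,0],"jaw":0},{"translation":[0,0,2.5],"angular":[0,0,0],"jaw":0},{"translation":[0,0,2.5],"angular":[0,0,0],"jaw":0},{"translation":[0,0,2.5],"angular":[0,0,0],"jaw":0.6},{"translation":[0,0,2.5],"angular":[0,0,0],"jaw":0.6},{"translation":[0,0,2.5],"angular":[0,0,0],"jaw":0.6},{"translation":[0,0,2.5],"angular":[0,0,0],"jaw":0.6},{"translation":[0,0,2.5],"angular":[0,0,0],"jaw":0.6}]'
python3 -m creep '[{"translation":[0,0,-15],"angular":[0,0,0],"jaw":0.6},{"translation":[0,0,-50],"angular":[0,0,0],"jaw":0.6},{"translation":[0,0,-100],"angular":[0,0,0],"jaw":0.6},{"translation":[0,0,-150],"angular":[0,0,0],"jaw":0.6},{"translation":[0,0,-180],"angular":[0,0,0],"jaw":0},{"translation":[0,0,-180],"angular":[0,0,0],"jaw":0},{"translation":[0,0,-180],"angular":[0,0,0],"jaw":0},{"translation":[0,0,-180],"angular":[0,0,0],"jaw":0}]'
python3 - <<'E'
from h import *
st(); im=save('wrist','w17.png',scale=1.5)
s=ctrl.get_image('side')[:,:,::-1]; s=cv2.resize(s[190:290,210:320],None,fx=3.6,fy=3.6,interpolation=cv2.INTER_CUBIC)
w=cv2.resize(im,(512,384)); H=max(s.shape[0],384); out=np.zeros((H,s.shape[1]+400,3),np.uint8); out[:s.shape[0],:s.shape[1]]=s; out[:384,s.shape[1]:]=w[:,56:456]; cv2.imwrite('pics/v14.png',out); print(out.shape)
E
```

```text
t: 39.5
ee_pos: [559.5, -249.4, 71.1]
orientation: [-3.136, 0.181, 0.0]
ft_force: [0.8, -0.8, 0.3]
width: 52.5
grasp_force: 0.0
t: 40.5
ee_pos: [558.7, -249.0, 249.6]
orientation: [-3.135, 0.181, 0.004]
ft_force: [-0.4, 0.2, 0.1]
width: 16.3
grasp_force: 0.0
t 40.50 ee [ 558.7 -249.   249.6] yaxis [-0.115 -0.993 -0.001] z [-0.003  0.001 -1.   ] f [-0.4  0.2  0.1] w 16.3 g 0.0 q [-0.44  0.38  1.64 -0.    1.13  1.25]
(384, 796, 3)
```

View pics/v14.png

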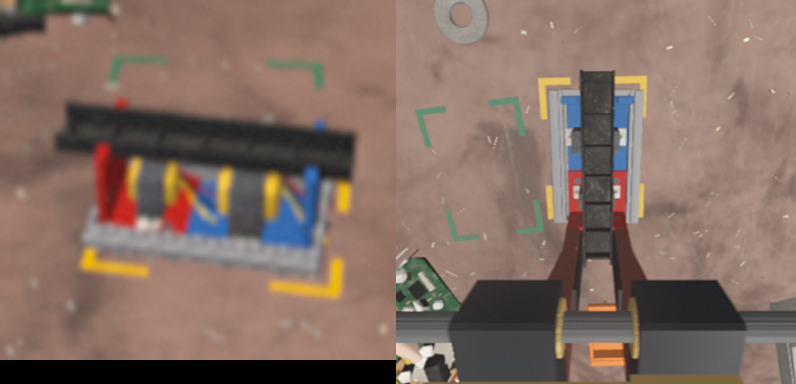

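The last picture shows the packed tray: both transformers upright between the red and blue uprights, and the rail open side up in both notches with about equal overhang. Everything still stands on the yellow marks, and the green marks at left are fully in view. Next I'll measure the tray against the green marks from this same picture.

```bash
cat >> h.py <<'E'
def marks(im,lo,hi,s=1.5,cam='wrist',minA=60,xr=(0,9999)):
    m=cv2.inRange(cv2.cvtColor(im,cv2.COLOR_BGR2HSV),lo,hi); n,l,st_,c=cv2.connectedComponentsWithStats(m)
    k=[i for i in range(1,n) if st_[i][4]>minA and xr[0]<c[i][0]<xr[1]]
    pts=np.argwhere(np.isin(l,k))[:,::-1].astype(float); W=px2w(cam,pts/s,0)[:,:2].astype(np.float32)
    return [(st_[i][:5].tolist()) for i in k],cv2.minAreaRect(W)
E
python3 - <<'E'
from h import *
im=cv2.imread('pics/w17.png'); g=cv2.cvtColor(im,cv2.COLOR_BGR2GRAY)
b,r=marks(im,(50,60,40),(90,255,200)); print('green',b,r)
m=[x for x in b]
c=(560,-248);yw=-6.6
for y in (58,-58): print(y,fit_edge('wrist',g,tr(-50,y,22,c,yw),tr(70,y,22,c,yw),w=7))
print('end',fit_edge('wrist',g,tr(87,-50,22,c,yw),tr(87,-25,22,c,yw),w=6),fit_edge('wrist',g,tr(87,25,22,c,yw),tr(87,50,22,c,yw),w=6))
print(tool(tr(0,-85,200,c,yw)).round(1))
E
```

```text
green [[223, 146, 54, 57, 654], [113, 160, 45, 61, 635], [266, 300, 39, 51, 468], [158, 316, 50, 45, 409], [724, 335, 44, 46, 1285], [95, 388, 86, 79, 1567], [44, 423, 69, 43, 1199], [119, 424, 18, 25, 121], [64, 529, 25, 25, 342], [67, 550, 14, 24, 155]] ((483.6551208496094, -183.19137573242188), (389.6102600097656, 794.1937255859375), 12.45899486541748)
58 (array([319., 297.]), array([313., 156.]), -0.95, -0.16)
-58 (array([450., 297.]), array([456., 156.]), 1.29, -0.21)
end (array([447., 134.]), array([416., 134.]), 0.38, 0.0) (array([353., 134.]), array([322., 134.]), 0.19, -0.0)
[ 1.1 83.8 49.7]
```

```bash
python3 - <<'E'
from h import *
im=cv2.imread('pics/w17.png')
h=cv2.cvtColor(im,cv2.COLOR_BGR2HSV); m=cv2.inRange(h,(50,60,40),(90,255,200)); m[:, 310:]=0; m[365:]=0
W=px2w('wrist',np.argwhere(m)[:,::-1]/1.5,0)[:,:2].astype(np.float32); print('green',cv2.minAreaRect(W))
m=cv2.inRange(h,(18,100,120),(32,255,255)); m[:,:280]=0; m[:,500:]=0; m[300:]=0
W=px2w('wrist',np.argwhere(m)[:,::-1]/1.5,0)[:,:2].astype(np.float32); print('yellow',cv2.minAreaRect(W))
E
python3 -m creep '[{"translation":[0,40,20],"angular":[0,0,-0.18],"jaw":1},{"translation":[0,80,30],"angular":[0,0,-0.36],"jaw":1},{"translation":[1,84,40],"angular":[0,0,-0.54],"jaw":1},{"translation":[1,84,50],"angular":[0,0,-0.72],"jaw":1},{"translation":[1,84,50],"angular":[0,0,-0.9],"jaw":1},{"translation":[1,84,50],"angular":[0,0,-1.08],"jaw":1},{"translation":[1,84,50],"angular":[0,0,-1.26],"jaw":1},{"translation":[1,84,50],"angular":[0,0,-1.44],"jaw":1}]'
python3 -m creep '[{"translation":[0,0,0],"angular":[0,0,-0.131],"jaw":1},{"translation":[0,0,0],"angular":[0,0,-0.131],"jaw":1},{"translation":[0,0,0],"angular":[0,0,-0.131],"jaw":1},{"translation":[0,0,0],"angular":[0,0,-0.131],"jaw":1},{"translation":[0,0,0],"angular":[0,0,-0.131],"jaw":1},{"translation":[0,0,0],"angular":[0,0,-0.131],"jaw":1},{"translation":[0,0,0],"angular":[0,0,-0.131],"jaw":1},{"translation":[0,0,0],"angular":[0,0,-0.131],"jaw":1}]'
python3 - <<'E'
from h import *
st(); print(tool(tr(0,-84,10,(560,-248),-6.6)).round(1))
E
```

```text
green ((555.0254516601562, -91.01982116699219), (187.96600341796875, 133.7670440673828), 0.5361723303794861)
yellow ((581.078857421875, -247.10903930664062), (137.45150756835938, 163.6882781982422), 84.45487213134766)
t: 41.6
ee_pos: [550.5, -332.8, 200.1]
orientation: [-2.47, -1.938, 0.001]
ft_force: [-0.5, 0.7, 0.6]
width: 84.7
grasp_force: 0.0
t: 42.6
ee_pos: [550.9, -332.9, 201.2]
orientation: [-2.346, -2.09, -0.0]
ft_force: [-0.4, -0.0, -1.3]
width: 87.9
grasp_force: 0.0
t 42.60 ee [ 550.9 -332.9  201.2] yaxis [ 0.993 -0.115  0.   ] z [ 0.  0. -1.] f [-0.4 -0.  -1.3] w 87.9 g 0.0 q [-0.56  0.47  1.6   0.    1.07 -0.45]
[  1.4  -0.7 191.2]
```

```bash
python3 -m creep '[{"translation":[0,0,50],"angular":[0,0,0],"jaw":1},{"translation":[0,0,100],"angular":[0,0,0],"jaw":1},{"translation":[0,0,150],"angular":[0,0,0],"jaw":1},{"translation":[0,0,180],"angular":[0,0,0],"jaw":1},{"translation":[0,0,191],"angular":[0,0,0],"jaw":1},{"translation":[4,0,191],"angular":[0,0,0],"jaw":1},{"translation":[8,0,191],"angular":[0,0,0],"jaw":1},{"translation":[12,0,191],"angular":[0,0,0],"jaw":1}]'
python3 -m creep '[{"translation":[2,0,0],"angular":[0,0,0],"jaw":1},{"translation":[4,0,0],"angular":[0,0,0],"jaw":1},{"translation":[6,0,0],"angular":[0,0,0],"jaw":1},{"translation":[8,0,0],"angular":[0,0,0],"jaw":1},{"translation":[10,0,0],"angular":[0,0,0],"jaw":1},{"translation":[12,0,0],"angular":[0,0,0],"jaw":1},{"translation":[14,0,0],"angular":[0,0,0],"jaw":1},{"translation":[16,0,0],"angular":[0,0,0],"jaw":1}]'
python3 -c "
from h import *
st(); im=save('wrist','w18.png',scale=1.5)"
```

```text
t: 43.6
ee_pos: [553.1, -321.2, 11.7]
orientation: [2.344, 2.089, 0.001]
ft_force: [-0.0, -0.6, 0.4]
width: 87.7
grasp_force: 0.0
t: 44.6
ee_pos: [554.5, -307.1, 10.5]
orientation: [2.343, 2.089, -0.001]
ft_force: [-0.8, -8.6, -0.0]
width: 87.8
grasp_force: 4.3
t 44.60 ee [ 554.5 -307.1   10.5] yaxis [ 0.993 -0.114  0.002] z [ 0.001 -0.003 -1.   ] f [-0.8 -8.6 -0. ] w 87.8 g 4.3 q [-0.52  0.72  1.7  -0.    0.72 -0.41]
```

```bash
python3 -m creep '[{"translation":[4.6,-0.4,0],"angular":[0,0,-0.004],"jaw":1},{"translation":[9.2,-0.9,0],"angular":[0,0,-0.008],"jaw":1},{"translation":[13.8,-1.3,0],"angular":[0,0,-0.012],"jaw":1},{"translation":[18.4,-1.7,0],"angular":[0,0,-0.016],"jaw":1},{"translation":[23,-2.2,0],"angular":[0,0,-0.02],"jaw":1},{"translation":[27.7,-2.6,0],"angular":[0,0,-0.023],"jaw":1},{"translation":[32.3,-3,0],"angular":[0,0,-0.027],"jaw":1},{"translation":[36.9,-3.5,0],"angular":[0,0,-0.031],"jaw":1}]'
python3 -m creep '[{"translation":[4.6,-0.3,0],"angular":[0,0,-0.004],"jaw":1},{"translation":[9.2,-0.6,0],"angular":[0,0,-0.008],"jaw":1},{"translation":[13.8,-0.9,0],"angular":[0,0,-0.012],"jaw":1},{"translation":[18.4,-1.2,0],"angular":[0,0,-0.016],"jaw":1},{"translation":[23,-1.5,0],"angular":[0,0,-0.02],"jaw":1},{"translation":[27.7,-1.8,0],"angular":[0,0,-0.023],"jaw":1},{"translation":[32.3,-2.1,0],"angular":[0,0,-0.027],"jaw":1},{"translation":[37,-2.4,0],"angular":[0,0,-0.031],"jaw":1}]'
python3 - <<'E'
from h import *
st(); im=save('wrist','w19.png',scale=1.5)
h=cv2.cvtColor(im,cv2.COLOR_BGR2HSV)
# grey tray far edge: fit with expected pose
o=ctrl.get_obs(); Rm=R.from_rotvec(o['orientation']).as_matrix(); e=o['ee_pos']; yw=np.degrees(np.arctan2(Rm[1,1],Rm[0,1])); c=tr(-1.3,68,0,e,yw); print(c.round(1),yw)
g=cv2.cvtColor(im,cv2.COLOR_BGR2GRAY)
print('far',fit_edge('wrist',g,tr(-80,58,22,c,yw),tr(-30,58,22,c,yw),w=12),fit_edge('wrist',g,tr(30,58,22,c,yw),tr(80,58,22,c,yw),w=12))
E
```

```text
t: 45.65
ee_pos: [555.7, -269.8, 10.6]
orientation: [2.31, 2.124, -0.0]
ft_force: [0.5, -8.5, -1.4]
width: 87.7
grasp_force: 4.0
t: 46.65
ee_pos: [556.4, -232.7, 10.6]
orientation: [2.277, 2.16, -0.0]
ft_force: [0.6, -8.1, 0.2]
width: 87.7
grasp_force: 4.1
t 46.65 ee [ 556.4 -232.7   10.6] yaxis [ 0.999 -0.053  0.002] z [ 0.002 -0.002 -1.   ] f [ 0.6 -8.1  0.2] w 87.7 g 4.1 q [-0.42  0.69  1.77 -0.    0.67 -0.36]
[ 558.6 -164.1    0. ] -3.0050044891904397
far (array([ 99., -14.]), array([277., -14.]), 2.9, 0.0) (array([491., -14.]), array([669., -14.]), 2.91, 0.0)
```

```bash
python3 -m creep '[{"translation":[4.6,-0.1,0],"angular":[0,0,-0.004],"jaw":1},{"translation":[9.2,-0.3,0],"angular":[0,0,-0.008],"jaw":1},{"translation":[13.8,-0.4,0],"angular":[0,0,-0.012],"jaw":1},{"translation":[18.4,-0.6,0],"angular":[0,0,-0.016],"jaw":1},{"translation":[23,-0.7,0],"angular":[0,0,-0.02],"jaw":1},{"translation":[27.7,-0.9,0],"angular":[0,0,-0.024],"jaw":1},{"translation":[32.3,-1,0],"angular":[0,0,-0.028],"jaw":1},{"translation":[37,-1.2,0],"angular":[0,0,-0.032],"jaw":1}]'
python3 -m creep '[{"translation":[4,0,0],"angular":[0,0,-0.004],"jaw":1},{"translation":[8,0,0],"angular":[0,0,-0.008],"jaw":1},{"translation":[12,0,0],"angular":[0,0,-0.012],"jaw":1},{"translation":[16,0,0],"angular":[0,0,-0.016],"jaw":1},{"translation":[20,0,0],"angular":[0,0,-0.02],"jaw":1},{"translation":[24,0,0],"angular":[0,0,-0.024],"jaw":1},{"translation":[27,0,0],"angular":[0,0,-0.028],"jaw":1},{"translation":[29,0,0],"angular":[0,0,-0.031],"jaw":1}]'
python3 -m creep '[{"translation":[-5,0,0],"angular":[0,0,0],"jaw":1},{"translation":[-15,0,0],"angular":[0,0,0],"jaw":1},{"translation":[-30,0,0],"angular":[0,0,0],"jaw":1},{"translation":[-50,0,-40],"angular":[0,0,0],"jaw":1},{"translation":[-70,0,-90],"angular":[0,0,0],"jaw":1},{"translation":[-80,0,-140],"angular":[0,0,0],"jaw":1},{"translation":[-80,0,-200],"angular":[0,0,0],"jaw":1},{"translation":[-80,0,-240],"angular":[0,0,0],"jaw":1}]'
python3 - <<'E'
from h import *
st(); im=save('wrist','w20.png',scale=1.5); g=cv2.cvtColor(im,cv2.COLOR_BGR2GRAY); h=cv2.cvtColor(im,cv2.COLOR_BGR2HSV)
c=(557,-98);yw=0.6
q=w2px('wrist',[tr(-87,58,22,c,yw),tr(87,58,22,c,yw),tr(87,-58,22,c,yw),tr(-87,-58,22,c,yw)])*1.5; print(q.round())
for n,a,b in [('far',(-75,58),(75,58)),('nearL',(-80,-58),(-20,-58)),('nearR',(20,-58),(80,-58)),('left',(-87,-54),(-87,-30)),('left2',(-87,30),(-87,54)),('right',(87,-54),(87,-30)),('right2',(87,30),(87,54))]:
    print(n,fit_edge('wrist',g,tr(*a,22,c,yw),tr(*b,22,c,yw),w=10))
m=cv2.inRange(h,(50,60,40),(90,255,200)); n,l,s,cc=cv2.connectedComponentsWithStats(m); print('green',[s[i].tolist() for i in range(1,n) if s[i][4]>60])
E
```

```text
t: 47.7
ee_pos: [557.2, -195.6, 10.6]
orientation: [2.242, 2.196, -0.0]
ft_force: [-0.2, -8.7, -1.0]
width: 87.3
grasp_force: 4.3
t: 48.7
ee_pos: [557.9, -166.5, 10.6]
orientation: [2.208, 2.231, 0.0]
ft_force: [0.5, -8.0, -1.0]
width: 88.0
grasp_force: 4.3
t: 49.7
ee_pos: [558.1, -246.4, 253.4]
orientation: [2.209, 2.229, 0.002]
ft_force: [0.4, 0.1, -0.9]
width: 87.5
grasp_force: 0.0
t 49.70 ee [ 558.1 -246.4  253.4] yaxis [1.    0.009 0.003] z [ 0.003 -0.001 -1.   ] f [ 0.4  0.1 -0.9] w 87.5 g 0.0 q [-0.44  0.37  1.64  0.    1.13 -0.44]
[[263. -36.]
 [499. -35.]
 [488. 131.]
 [275. 131.]]
far (array([279., -36.]), array([483., -35.]), 6.27, 0.01)
nearL (array([283., 131.]), array([357., 131.]), -0.29, -0.32)
nearR (array([406., 131.]), array([480., 131.]), -0.39, -0.0)
left (array([274., 126.]), array([272.,  94.]), -2.47, -9.26)
left2 (array([266.,   8.]), array([263., -29.]), 7.44, -0.38)
right (array([489., 126.]), array([491.,  94.]), -3.8, -4.87)
right2 (array([496.,   8.]), array([499., -29.]), 7.5, -0.38)
green [[270, 103, 60, 34, 310], [438, 130, 57, 7, 182], [225, 523, 56, 53, 1363]]
```

```bash
python3 -m creep '[{"translation":[50,0,0],"angular":[0,0,0],"jaw":1},{"translation":[100,0,0],"angular":[0,0,0],"jaw":1},{"translation":[116,0,0],"angular":[0,0,0],"jaw":1},{"translation":[116,0,0],"angular":[0,0,0],"jaw":1},{"translation":[116,0,0],"angular":[0,0,0],"jaw":1},{"translation":[116,0,0],"angular":[0,0,0],"jaw":1},{"translation":[116,0,0],"angular":[0,0,0],"jaw":1},{"translation":[116,0,0],"angular":[0,0,0],"jaw":1}]'
cat > fin.py <<'E'
from h import *
import sys
st(); im=save('wrist',sys.argv[1],scale=1.5); g=cv2.cvtColor(im,cv2.COLOR_BGR2GRAY); h=cv2.cvtColor(im,cv2.COLOR_BGR2HSV)
c=(float(sys.argv[2]),float(sys.argv[3]));yw=0.6
for n,a,b in [('far',(-75,58),(75,58)),('near',(-75,-58),(75,-58)),('left',(-87,-54),(-87,-25)),('left2',(-87,25),(-87,54)),('right',(87,-54),(87,-25)),('right2',(87,25),(87,54))]:
    print(n,fit_edge('wrist',g,tr(*a,22,c,yw),tr(*b,22,c,yw),w=7))
m=cv2.inRange(h,(50,60,40),(90,255,200)); n,l,s,cc=cv2.connectedComponentsWithStats(m)
q=w2px('wrist',[(555,-90,0)])[0]*1.5
k=[i for i in range(1,n) if s[i][4]>40 and np.linalg.norm(cc[i]-q)<190]; print('green',[s[i].tolist() for i in k])
W=px2w('wrist',np.argwhere(np.isin(l,k))[:,::-1]/1.5,0)[:,:2].astype(np.float32); print(cv2.minAreaRect(W)); print(cv2.boxPoints(cv2.minAreaRect(W)).round(1).tolist())
E
python3 fin.py w21.png 557 -98
```

```text
t: 50.75
ee_pos: [556.5, -129.4, 250.1]
orientation: [-2.211, -2.232, 0.0]
ft_force: [1.2, -0.9, -0.5]
width: 87.7
grasp_force: 0.0
t 50.75 ee [ 556.5 -129.4  250.1] yaxis [ 1.     0.009 -0.   ] z [-0. -0. -1.] f [ 1.2 -0.9 -0.5] w 87.7 g 0.0 q [-0.25  0.31  1.73 -0.    1.1  -0.26]
far (array([294., 135.]), array([481., 135.]), -0.19, 0.0)
near (array([302., 275.]), array([473., 274.]), 1.59, -0.0)
left (array([288., 270.]), array([286., 237.]), -1.36, 21.36)
left2 (array([282., 177.]), array([279., 140.]), -0.82, 4.69)
right (array([487., 270.]), array([489., 237.]), 1.98, -23.93)
right2 (array([493., 177.]), array([496., 140.]), 1.81, -7.14)
green [[273, 115, 58, 48, 645], [440, 115, 58, 22, 541]]
((554.5145874023438, -42.94884490966797), (187.80255126953125, 37.84811019897461), 0.5293492674827576)
[[460.3999938964844, -24.899999618530273], [460.79998779296875, -62.70000076293945], [648.5999755859375, -61.0], [648.2000122070312, -23.200000762939453]]
```

```bash
python3 -m creep '[{"translation":[-50,1.5,0],"angular":[0,0,0],"jaw":1},{"translation":[-61,1.5,0],"angular":[0,0,0],"jaw":1},{"translation":[-61,1.5,50],"angular":[0,0,0],"jaw":1},{"translation":[-61,1.5,110],"angular":[0,0,0],"jaw":1},{"translation":[-61,1.5,170],"angular":[0,0,0],"jaw":1},{"translation":[-61,1.5,220],"angular":[0,0,0],"jaw":1},{"translation":[-61,1.5,239],"angular":[0,0,0],"jaw":1},{"translation":[-61,1.5,239],"angular":[0,0,0],"jaw":1}]'
python3 -c "
from h import *
st(); print(tool([557.9,-168,10.6]).round(1),tool([555.2,-160.5,10.6]).round(1))"
```

```text
t: 51.8
ee_pos: [558.3, -189.6, 10.6]
orientation: [-2.209, -2.231, 0.001]
ft_force: [-0.3, -0.5, 0.3]
width: 87.9
grasp_force: 0.0
t 51.80 ee [ 558.3 -189.6   10.6] yaxis [ 1.     0.01  -0.002] z [-0.002  0.001 -1.   ] f [-0.3 -0.5  0.3] w 87.9 g 0.0 q [-0.35  0.68  1.8   0.    0.66 -0.36]
[21.6 -0.2  0.1] [29.2 -2.8  0.1]
```

```bash
python3 -m creep '[{"translation":[8,0,0],"angular":[0,0,0],"jaw":1},{"translation":[15,0,0],"angular":[0,0,0],"jaw":1},{"translation":[19,0,0],"angular":[0,0,0],"jaw":1},{"translation":[22,0,0],"angular":[0,0,0],"jaw":1},{"translation":[24,-0.6,0],"angular":[0,0,0],"jaw":1},{"translation":[26,-1.3,0],"angular":[0,0,0],"jaw":1},{"translation":[28,-2,0],"angular":[0,0,0],"jaw":1},{"translation":[29.3,-2.8,0],"angular":[0,0,0],"jaw":1}]'
python3 -m creep '[{"translation":[-3,0,0],"angular":[0,0,0],"jaw":1},{"translation":[-15,0,0],"angular":[0,0,0],"jaw":1},{"translation":[-35,0,0],"angular":[0,0,0],"jaw":1},{"translation":[-40,0,-40],"angular":[0,0,0],"jaw":1},{"translation":[-40,0,-100],"angular":[0,0,0],"jaw":1},{"translation":[-40,0,-160],"angular":[0,0,0],"jaw":1},{"translation":[-20,0,-220],"angular":[0,0,0],"jaw":1},{"translation":[30,0,-240],"angular":[0,0,0],"jaw":1}]'
python3 -m creep '[{"translation":[0,0,0],"angular":[0,0,0],"jaw":1},{"translation":[0,0,0],"angular":[0,0,0],"jaw":1},{"translation":[0,0,0],"angular":[0,0,0],"jaw":1},{"translation":[0,0,0],"angular":[0,0,0],"jaw":1},{"translation":[0,0,0],"angular":[0,0,0],"jaw":1},{"translation":[0,0,0],"angular":[0,0,0],"jaw":1},{"translation":[0,0,0],"angular":[0,0,0],"jaw":1},{"translation":[0,0,0],"angular":[0,0,0],"jaw":1}]'
python3 fin.py w22.png 555 -92
```

```text
t: 52.8
ee_pos: [557.1, -162.3, 11.6]
orientation: [2.208, 2.23, 0.001]
ft_force: [2.4, -7.9, -2.3]
width: 87.5
grasp_force: 3.6
t: 53.8
ee_pos: [557.2, -133.1, 255.6]
orientation: [2.21, 2.224, 0.005]
ft_force: [0.3, 1.2, -0.2]
width: 87.7
grasp_force: 0.0
t: 54.8
ee_pos: [555.3, -130.7, 251.2]
orientation: [2.21, 2.233, 0.0]
ft_force: [-0.3, -0.3, -0.1]
width: 88.0
grasp_force: 0.0
t 54.80 ee [ 555.3 -130.7  251.2] yaxis [1.   0.01 0.  ] z [ 0. -0. -1.] f [-0.3 -0.3 -0.1] w 88.0 g 0.0 q [-0.25  0.31  1.73 -0.    1.1  -0.26]
far (array([293., 125.]), array([481., 125.]), -2.01, -0.16)
near (array([301., 266.]), array([473., 266.]), -0.45, 0.0)
left (array([287., 262.]), array([284., 229.]), -2.17, 6.31)
left2 (array([280., 168.]), array([278., 131.]), -1.48, 4.15)
right (array([487., 261.]), array([489., 228.]), 0.4, -27.2)
right2 (array([493., 168.]), array([495., 130.]), 0.98, 3.52)
green [[275, 113, 58, 43, 584], [442, 113, 58, 44, 568], [285, 264, 52, 5, 64], [437, 264, 52, 5, 90]]
((555.0834350585938, -90.76593017578125), (188.0965118408203, 134.02276611328125), 0.5592525005340576)
[[460.3999938964844, -24.700000762939453], [461.70001220703125, -158.6999969482422], [649.7999877929688, -156.89999389648438], [648.5, -22.799999237060547]]
```

```bash
python3 -m creep '[{"translation":[-50,0,0],"angular":[0,0,0],"jaw":1},{"translation":[-59,0,0],"angular":[0,0,0],"jaw":1},{"translation":[-59,0,50],"angular":[0,0,0],"jaw":1},{"translation":[-59,0,110],"angular":[0,0,0],"jaw":1},{"translation":[-59,0,170],"angular":[0,0,0],"jaw":1},{"translation":[-59,0,220],"angular":[0,0,0],"jaw":1},{"translation":[-59,0,240],"angular":[0,0,0],"jaw":1},{"translation":[-59,0,240],"angular":[0,0,0],"jaw":1}]'
python3 -c "
from h import *
st(); print(tool([555.2,-159.8,10.6]).round(1))"
```

```text
t: 55.85
ee_pos: [555.5, -189.3, 10.6]
orientation: [-2.209, -2.231, 0.001]
ft_force: [0.0, 0.4, 0.2]
width: 88.1
grasp_force: 0.0
t 55.85 ee [ 555.5 -189.3   10.6] yaxis [ 1.     0.01  -0.002] z [-0.002  0.001 -1.   ] f [0.  0.4 0.2] w 88.1 g 0.0 q [-0.35  0.68  1.81  0.    0.66 -0.36]
[29.5 -0.   0. ]
```

```bash
python3 -m creep '[{"translation":[10,0,0],"angular":[0,0,0],"jaw":1},{"translation":[18,0,0],"angular":[0,0,0],"jaw":1},{"translation":[23,0,0],"angular":[0,0,0],"jaw":1},{"translation":[26,0,0],"angular":[0,0,0],"jaw":1},{"translation":[28,0,0],"angular":[0,0,0],"jaw":1},{"translation":[29.5,0,0],"angular":[0,0,0],"jaw":1},{"translation":[29.5,0,0],"angular":[0,0,0],"jaw":1},{"translation":[29.5,0,0],"angular":[0,0,0],"jaw":1}]'
python3 -m creep '[{"translation":[-3,0,0],"angular":[0,0,0],"jaw":1},{"translation":[-15,0,0],"angular":[0,0,0],"jaw":1},{"translation":[-35,0,0],"angular":[0,0,0],"jaw":1},{"translation":[-40,0,-40],"angular":[0,0,0],"jaw":1},{"translation":[-40,0,-100],"angular":[0,0,0],"jaw":1},{"translation":[-40,0,-160],"angular":[0,0,0],"jaw":1},{"translation":[-20,0,-220],"angular":[0,0,0],"jaw":1},{"translation":[30,0,-240],"angular":[0,0,0],"jaw":1}]'
python3 -m creep '[{"translation":[0,0,0],"angular":[0,0,0],"jaw":1},{"translation":[0,0,0],"angular":[0,0,0],"jaw":1},{"translation":[0,0,0],"angular":[0,0,0],"jaw":1},{"translation":[0,0,0],"angular":[0,0,0],"jaw":1},{"translation":[0,0,0],"angular":[0,0,0],"jaw":1},{"translation":[0,0,0],"angular":[0,0,0],"jaw":1},{"translation":[0,0,0],"angular":[0,0,0],"jaw":1},{"translation":[0,0,0],"angular":[0,0,0],"jaw":1}]'
python3 fin.py w23.png 555 -91
python3 - <<'E'
from h import *
# contents check: rail edges at z 90 and parts by the nets
im=cv2.imread('pics/w23.png'); h=cv2.cvtColor(im,cv2.COLOR_BGR2HSV); c=(555,-91); yw=.6
m=cv2.inRange(h,(0,0,0),(180,255,95)); q=w2px('wrist',[tr(0,0,90,c,yw)])[0]*1.5; n,l,s,cc=cv2.connectedComponentsWithStats(m)
i=l[int(q[1])-3:int(q[1])+4,int(q[0])-3:int(q[0])+4].max(); r=cv2.minAreaRect(np.argwhere(l==i)[:,::-1].astype(np.float32)); W=px2w('wrist',cv2.boxPoints(r)/1.5,90); print('rail',s[i].tolist(),W[:,:2].round(1).tolist(),W.mean(0).round(1))
for cam in('side','scene'):
    ctrl.get_image(cam)
    for k in ('big_center','small_center','rail_center','sink_center'):
        print(cam,k,[(round(d['score'],2),np.round(d['rect']).tolist()) for d in ctrl.look_for(cam,k)[:1]])
E
```

```text
t: 56.85
ee_pos: [556.0, -161.7, 11.6]
orientation: [2.208, 2.232, -0.001]
ft_force: [-0.6, -6.9, 2.6]
width: 87.9
grasp_force: 3.5
t: 57.85
ee_pos: [557.3, -132.5, 255.6]
orientation: [2.21, 2.224, 0.005]
ft_force: [1.1, 1.3, -0.6]
width: 87.6
grasp_force: 0.0
t: 58.85
ee_pos: [555.3, -130.2, 251.2]
orientation: [2.21, 2.233, 0.0]
ft_force: [-0.1, -0.0, -0.5]
width: 87.7
grasp_force: 0.0
t 58.85 ee [ 555.3 -130.2  251.2] yaxis [1.   0.01 0.  ] z [ 0. -0. -1.] f [-0.1 -0.  -0.5] w 87.7 g 0.0 q [-0.25  0.31  1.73  0.    1.1  -0.26]
far (array([293., 125.]), array([481., 124.]), -2.58, -0.12)
near (array([301., 265.]), array([473., 265.]), -0.9, 0.0)
left (array([287., 261.]), array([284., 228.]), -1.6, 19.3)
left2 (array([280., 167.]), array([278., 130.]), -1.89, 5.1)
right (array([487., 261.]), array([489., 228.]), 1.67, 0.78)
right2 (array([493., 167.]), array([496., 130.]), 0.73, 2.7)
green [[275, 114, 58, 42, 575], [442, 114, 58, 43, 558], [436, 263, 53, 7, 118], [285, 264, 52, 5, 64]]
((555.0873413085938, -91.13349151611328), (188.09689331054688, 134.1911163330078), 0.5591230988502502)
[[460.3999938964844, -25.0], [461.70001220703125, -159.10000610351562], [649.7999877929688, -157.3000030517578], [648.5, -23.100000381469727]]
rail [222, 175, 317, 78, 15035] [[441.9, -72.7], [655.3, -58.0], [664.1, -109.2], [440.0, -125.3]] [550.3 -91.3  90. ]
side big_center [(0.77, [270.0, 208.0, 292.0, 220.0])]
side small_center [(0.47, [251.0, 203.0, 263.0, 221.0])]
side rail_center [(0.73, [231.0, 192.0, 304.0, 208.0])]
side sink_center []
scene big_center [(0.73, [280.0, 177.0, 306.0, 220.0])]
scene small_center []
scene rail_center [(0.84, [256.0, 173.0, 302.0, 211.0])]
scene sink_center []
```

```bash
python3 -c "
from workcell import ctrl
print(ctrl.close_job())"
```

```text
the job is handed in; nothing more can be done
None
```

I handed the job in at about 59 s with the tray packed in the order asked: both brackets, both transformers, then the rail across both notches. I saw no heat sink in any view. I slid the tray into the green marks, about 2 mm off centre and square to within about 0.2° by my own measurement, and the gripper is clear of everything.

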